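# Open the board trimmer and set a panel to its strip gauge

## Robot

A 6-joint arm with a two-finger parallel gripper is mounted at the origin on the work surface. World frame = base frame: x ahead of the robot, y to its left, z up, the work surface at z = 0. Lengths are in m, angles in rad, forces in N, time in s.
With the tool pointing down it reaches from about 0.35 to 0.975 m from the base axis. Payload 4.9 kg.
Tool frame: the origin (TCP) lies at the very end of the fingers, on their centre line; the grasp point (between the pads) lies 19 mm behind it; z points along the fingers, y is the direction in which the jaws open and shut (so a half turn about z gives the same grasp; the last joint's range is limited). The gripper opens to 85 mm and grips with 20 to 120 N. Pads are 22 mm wide; open, the fingers measure 114 mm over their backs; the gripper's body (76 mm by 85 mm) begins 54 mm behind the grasp point. The pads swing forward as they close: fully open they stand 13 mm farther back than shut.
Start: joints at [1.213, 0.053, 1.613, -0, 1.476, -0.119], TCP at [0.148, 0.607, 0.231] pointing down, gripper open.
Joint ranges: [-3.01, 3.01], [-1.01, 2.22], [0.06, 2.58], [-1.02, 4.17], [0.09, 2.62], [-3.14, 3.14]. Speed limits (rad/s): [2.57, 2.57, 3.14, 3.14, 3.14, 3.14].

## Interface

Orientations are given as a unit quaternion [w, x, y, z].
In Python, from plant import monitor, eyes, manip gives the robot as it stands.
- The arm moves only by the tool step_arm, never from a script. Its argument "motion" is a list of rows, each a list of 7 numbers: the shift along the world's x, y, z scaled (see below), then the turn, a rotation vector about the world's x, y, z scaled (see below), then the closure in counts, from 0 (fully open) to 255 (shut). In form: [[x, y, z, ax, ay, az, grip], ...]. A call has 1 to 10 rows; each row is the pose to reach, as a shift and turn from the pose commanded when the call began; what a row does not reach only later rows make up. The controller multiplies each number of a shift by 0.5 m and each number of a turn by 1.5 rad. A row lasts 1/10 s, in which the tool goes at most 50 mm and 8.59 degrees, less where a joint would pass 70% of its speed; a pose out of reach is approached as far as the arm can. A call with a number of a shift or a turn outside -1 to 1 is refused whole. A call with a gripper value outside its range is refused whole. The fingers move at their own pace and stop on an object; the grip force is fixed at half the most. Time passes only in rows, so rows that repeat a pose let the fingers close. It gives the time, the measured TCP pose, the force and the opening at its end, in the units of the state.
- monitor.state(): the state, without advancing time (a new reading comes with each control period).
- eyes.grab_frame(name): name is "scene" or "top" or "wrist"; returns a dict with "pixels" (400x640x3 uint8, red, green, blue), "mtx" (3x3 intrinsics, pixels), "rvec" (rotation vector, rad) and "tvec" (3), from world to camera coordinates, as OpenCV has them; the wrist camera has in their place "hand_eye" (4x4, takes a point from camera to tool coordinates, whose origin is the TCP and whose axes are the flange's). Camera axes: x right, y down, z forward; pixel columns grow to the right and rows downward; lengths in m; the calibration is good to about 2 mm. A picture is of the moment at which its call begins: read the wrist's pose just before it. There is no depth.
- manip.job_done(): hands the job in, once; it reports no verdict.
Trained networks look in the newest picture that a camera, given by its name, has taken for a name from the list of things; names that differ only in an ending like _2 or _b are one class to them, and where a whole thing is asked for, a point or a joint stands for the part that bears it (a point fixed in the world has none). Each returns a list of dicts, best first, with "p" (0 to 1); they miss things now and then, are a little off and sometimes report something else, mostly with a low value. They report only what shows in the picture. A call takes as long as a camera call. They do not tell look-alikes from the thing itself.
- eyes.look_for(name, camera): "box" ([centre column, centre row, width, height] in pixels, round what is visible of it).
- eyes.pinpoint(name, camera): "uv" ([column, row] in pixels: a listed point, or the origin of a listed thing).
The state is a dict: "time": time; "joint_pos": joint angles; "joint_vel": joint speeds; "joint_efforts": joint torques, N m; "tool_pos": TCP position; "tool_rot": TCP orientation; "contact_force": force on the tool from outside, world axes, zero at the start; "ft_torque": the same for the moment, N m; "gripper_width": opening from 0.0 (shut) to 1.0 (fully open).
Only numpy, scipy, OpenCV 4.12 (cv2) and the standard library are available. Lean on these libraries where they do the work, as an engineer would, in place of code of your own. Each camera call takes 0.05 s, during which the arm holds its last target.

## Task

Get the board trimmer ready for the next cut: lift its counterweighted knife arm by the handle, ease it over its balance point and set it down gently on its open stop, then let go so that it stays open by itself, without letting it swing freely or forcing it. Then slide the navy foam panel up against the back fence, and along the fence under the raised arm until it is home square against the strip gauge. Press it home each time with about 8 N and never over 15 N, as foam dents easily, and leave the gauge setting and the other things on the table alone.

Things in the scene. Friction and masses are not known exactly. Their poses are not given: they have to be found in the camera images.
- trimmer: Board trimmer fixed to the table: grey gridded bed, top 30 mm up, x -150..150, y -135..235 mm in its frame (origin on the table). x points from the handle end to the pivot and fence, y away from the knife, z up. Cut line at y = -135 mm. A clear guard strip (y -115..-97, x -147..115 mm, top 57 mm up) stands beside it on a 24 mm gap; the panel passes under.
- grip_mid (a point): Middle of the knife arm's handle: round black grip, 28 mm diameter, 95 mm long, in line with the arm, in front of the bed. It moves on a circle of 310 mm about the hinge. With the arm shut it is 70 mm above the table, along the trimmer's x, nothing beside or under it; when the arm is open by angle A it slopes by A, front end up.
- knife_arm (a joint): Opening of the red knife arm (rad): 0 shut and level (start), grows as the handle lifts, 0.85 on the open stop, a rubber buffer (20 N at the handle squashes it 0.02). Hinge along the trimmer's y at (115, -141, 70) mm in its frame. It falls shut below its balance point (unknown, 0.4 to 0.75) and open above. Handle load: 4 to 6 N when shut, 0 at balance, 1 to 4 N the other way at the stop. Let go off the stop, it swings and bangs.
- fence: Aluminium fence bar with black ticks, fixed across the far side of the bed: 18 mm thick, 220 mm long in y, 14 mm high over the bed. Origin in the middle of its working face, at bed level; the face looks to -x (to the handle end); axes as the trimmer's. Rigid.
- gauge: Strip gauge: aluminium bar 140 mm long (x), on two rods beyond the cut line by 20 to 45 mm as set; top 16 mm over the bed. Origin in the middle of its working face, at bed level; the face looks to +y (to the bed); axes as the trimmer's. Clamped by friction, it shifts only under about 30 N; its setting must not change.
- panel: Loose navy foam-core panel with blue edges, 130 (x) by 180 (y) by 13 mm, 0.1 to 0.17 kg, on the bed, slightly turned. Origin at the centre of its underside. Home: +x edge against the fence (centre 65 mm from its face), -y edge against the gauge (centre 90 mm from its face). It takes 0.5 to 2 N to slide. Soft: more than 15 N dents it.
- tape_roll: Bystander: blue masking tape roll, 80 mm across, 24 mm high, lying on the bed in the far corner away from the knife. Leave alone. Origin at the centre of its underside.
- glue_bottle: Bystander: yellow bottle 52 mm across, 140 mm high, on the table beside the bed. Leave alone. Origin at its underside.
- scraper: Bystander: flat scraper lying on the table beside the bed, about 280 mm long along its x. Leave alone.
- offcut: Bystander: navy strip 130 x 28 x 13 mm on the table beyond the gauge. Leave alone.
- paint_can: Bystander: paint can 104 mm across, 112 mm high, on the table to the robot's right. Leave alone.
- paint_brush: Bystander: paint brush lying on the table in front of the trimmer, to the robot's right. Leave alone.
- paint_jar: Bystander: jar 68 mm across, 85 mm high, on the table to the robot's left. Leave alone.
Not all that is in view belongs to the job. Of the things that look like the panel, the largest one is meant.

How it is judged:
On the way, in this order (a step that is already met when the one before it is completed fails the run):
1. the knife arm rests open on its stop by itself, let go (value of joint knife_arm above 0.835 rad and contact force between the fingers and knife_arm below 0.05 N and velocity of joint knife_arm below 0.05 rad/s), for 0.4 s.
2. the panel is pressed against the back fence with more than 4 N (value of joint knife_arm above 0.835 rad and contact force between panel and fence above 4 N), for 0.15 s.
3. the panel, flush with the fence, is pressed home against the strip gauge with more than 4 N (value of joint knife_arm above 0.835 rad and contact force between panel and gauge above 4 N and x of panel in the frame of fence between -0.0675 and -0.063 m), for 0.15 s.
At the end, for the whole second after the job is handed in: The knife arm rests by itself on its open stop (above 0.835 rad); the panel lies flat and still on the bed, square within 0.025 rad, its far edge within about 2 mm of the fence and its side edge within about 2 mm of the strip gauge (value of joint knife_arm above 0.835 rad and x of panel in the frame of fence between -0.0675 and -0.063 m and y of panel in the frame of gauge between 0.088 and 0.0925 m and angle between the x axis of panel and the x axis of fence, either way round below 0.025 rad and linear speed of panel below 0.01 m/s and angle between panel's own z axis and vertical below 0.05 rad); the robot touches nothing.
It fails at once if the knife arm is let swing or slammed (faster than 1 rad/s) (velocity of joint knife_arm above 1 rad/s or velocity of joint knife_arm below -1 rad/s).
It fails at once if the knife arm is forced hard into its rubber stop (pressed past 0.875 rad) (value of joint knife_arm above 0.875 rad).
It fails at once if the panel is pressed with more than 15 N (dents the foam) (contact force between the fingers and panel above 15 N or contact force between panel and fence above 15 N or contact force between panel and gauge above 15 N).
It fails at once if the strip gauge is shifted by more than 1.5 mm (distance of gauge from where it was at the start of the episode above 0.0015 m).
It fails at once if another thing is moved by more than 10 mm (distance of any of tape_roll, glue_bottle, scraper, offcut, paint_can, paint_brush, paint_jar from where it was at the start of the episode above 0.01 m).
It also fails if it takes over 72 s, if anything falls off the work surface, if the arm or the gripper's body presses on something with over 40 N, if the wrist force passes 120 N, or if a joint passes its speed limit or range.

## Working session

There is one attempt and no reset: what is moved stays moved. The work goes in short steps, Python scripts to look and compute and a tool call to move; the robot and the scene stay as the last step left them, time stands still between calls to the robot, and variables do not carry over. Pictures are saved under pics/ and viewed, and the job is handed in when it is done.

Besides the shell and the picture viewer there is one more tool, called after ">>>" in YAML: its name, and indented under it one key for each argument. step_arm: Moves the arm, as the interface text tells. Its arguments: {"type":"object","properties":{"motion":{"type":"array","items":{"type":"array","items":{"type":"number"}}}},"required":["motion"]}

```bash
mkdir -p pics; ls; python3 - <<'E'
from plant import monitor, eyes, manip
import cv2
print(monitor.state())
for n in ["scene","top"]:
    f=eyes.grab_frame(n); cv2.imwrite(f"pics/{n}0.png",f["pixels"][:,:,::-1]); print(n,f["mtx"],f["rvec"],f["tvec"])
    for t in ["trimmer","grip_mid","knife_arm","fence","gauge","panel","tape_roll","glue_bottle","scraper","offcut"]:
        print(t,[(round(d["p"],2),[round(float(v)) for v in d["uv"]]) for d in eyes.pinpoint(t,n)][:2])
E
```

```text
pics
{'time': 0.0, 'joint_pos': array([ 1.21299697e+00,  5.33579075e-02,  1.61432830e+00,  1.39077104e-05,
        1.47600554e+00, -1.19007183e-01]), 'joint_vel': array([ 6.56390061e-04,  1.83366010e-03, -6.61559959e-05, -8.10342515e-04,
        1.91694394e-04,  9.11327698e-04]), 'joint_efforts': array([ 1.94040949e-03, -3.93687880e+01, -3.70173740e+01, -2.73118241e-05,
        7.12691181e-03,  9.33300242e-06]), 'tool_pos': array([0.1476056 , 0.60666248, 0.23004189]), 'tool_rot': array([-2.54578032e-04,  1.19113209e-01,  9.92880125e-01, -1.01822695e-03]), 'contact_force': array([-0.98388432, -0.50621112,  0.72874108]), 'ft_torque': array([-0.02105256,  0.00497984, -0.00905163]), 'gripper_width': 0.999714928193101}
scene [[483.25524791   0.         311.37538985]
 [  0.         483.25524791 195.93437394]
 [  0.           0.           1.        ]] [ 2.01565717  0.78702318 -0.42513913] [-0.36958339 -0.10698291  2.00844323]
trimmer [(0.9, [326, 246])]
grip_mid [(0.61, [253, 219])]Traceback (most recent call last):
  File "<stdin>", line 7, in <module>
ValueError: it knows: fence, gauge, glue_bottle, grip_mid, offcut, paint_brush, paint_can, paint_jar, panel, scraper, tape_roll, trimmer
```

```bash
cat > h.py <<'E'
import numpy as np, cv2
from plant import monitor, eyes, manip
def ray(f,uv,z):
    R=cv2.Rodrigues(np.array(f["rvec"],float))[0]; t=np.array(f["tvec"],float).ravel()
    d=R.T@np.linalg.inv(f["mtx"])@np.array([uv[0],uv[1],1.]); c=-R.T@t
    return c+d*(z-c[2])/d[2]
def proj(f,P):
    return cv2.projectPoints(np.array(P,float).reshape(-1,3),np.array(f["rvec"],float),np.array(f["tvec"],float),f["mtx"],None)[0][:,0]
E
python3 - <<'E'
from h import *
Z=dict(trimmer=0,grip_mid=.07,fence=.03,gauge=.03,panel=.03,tape_roll=.03)
for n in ["scene","top"]:
    f=eyes.grab_frame(n); cv2.imwrite(f"pics/{n}0.png",f["pixels"][:,:,::-1]); np.save(f"{n}.npy",f,allow_pickle=True)
    if n=="top": print(f["mtx"],f["rvec"],f["tvec"])
    for t in ["trimmer","grip_mid","fence","gauge","panel","tape_roll","glue_bottle","scraper","offcut","paint_can","paint_brush","paint_jar"]:
        print(t,[(round(d["p"],2),np.round(d["uv"],1).tolist(),ray(f,d["uv"],Z.get(t,0)).round(3).tolist()) for d in eyes.pinpoint(t,n)][:3])
E
```

```text
trimmer [(0.85, [328.2, 241.7], [0.638, -0.068, -0.0])]
grip_mid [(0.5, [363.4, 195.8], [0.614, 0.149, 0.07]), (0.22, [381.9, 165.1], [0.529, 0.381, 0.07])]
fence []
gauge [(0.87, [286.5, 257.4], [0.621, -0.245, 0.03])]
panel [(0.97, [323.2, 227.8], [0.601, -0.051, 0.03]), (0.85, [191.7, 216.7], [0.226, -0.312, 0.03]), (0.67, [381.9, 164.6], [0.486, 0.447, 0.03])]
tape_roll [(0.93, [388.9, 224.5], [0.752, 0.115, 0.03]), (0.67, [328.7, 243.5], [0.67, -0.104, 0.03])]
glue_bottle [(0.98, [391.5, 215.2], [0.703, 0.205, 0.0]), (0.62, [220.3, 258.3], [0.444, -0.365, 0.0]), (0.32, [258.0, 220.3], [0.377, -0.143, 0.0])]
scraper [(0.88, [364.7, 195.1], [0.551, 0.248, 0.0])]
offcut [(0.75, [268.4, 290.2], [0.661, -0.361, 0.0]), (0.61, [253.8, 217.9], [0.355, -0.143, 0.0]), (0.41, [330.5, 243.3], [0.649, -0.069, 0.0])]
paint_can [(0.91, [220.6, 294.4], [0.573, -0.466, -0.0])]
paint_brush [(0.55, [218.6, 258.3], [0.44, -0.368, 0.0])]
paint_jar [(0.72, [380.7, 166.7], [0.463, 0.475, 0.0])]
[[429.73781636   0.         313.40683939]
 [  0.         429.73781636 196.83355378]
 [  0.           0.     
[... 287 characters left out ...]
0.07])]
fence [(0.76, [342.9, 140.7], [0.706, -0.091, 0.03])]
gauge [(0.56, [385.7, 155.9], [0.646, -0.25, 0.03])]
panel [(0.82, [333.8, 169.1], [0.599, -0.054, 0.03]), (0.78, [338.5, 225.0], [0.389, -0.068, 0.03]), (0.7, [339.7, 138.8], [0.714, -0.079, 0.03])]
tape_roll []
glue_bottle [(0.72, [262.9, 142.8], [0.71, 0.216, 0.0])]
scraper [(0.7, [257.0, 182.7], [0.556, 0.239, 0.0]), (0.22, [196.3, 208.1], [0.462, 0.471, 0.0])]
offcut [(0.63, [415.9, 154.4], [0.655, -0.371, 0.0])]
paint_can [(0.72, [443.3, 172.6], [0.583, -0.472, 0.0]), (0.3, [416.6, 152.0], [0.664, -0.374, 0.0])]
paint_brush [(0.87, [420.8, 212.1], [0.434, -0.381, 0.0])]
paint_jar [(0.53, [198.3, 209.2], [0.458, 0.463, 0.0])]
```

View pics/scene0.png

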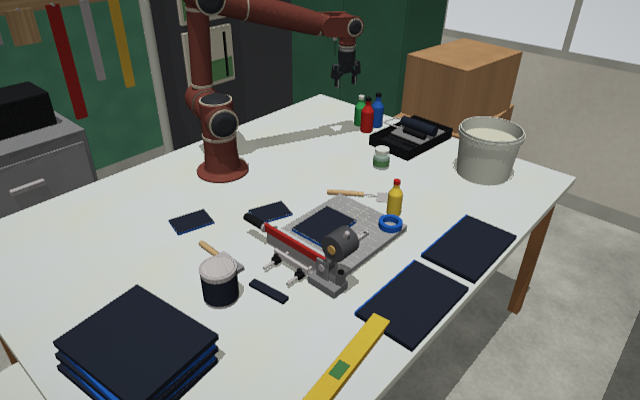

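View pics/top0.png

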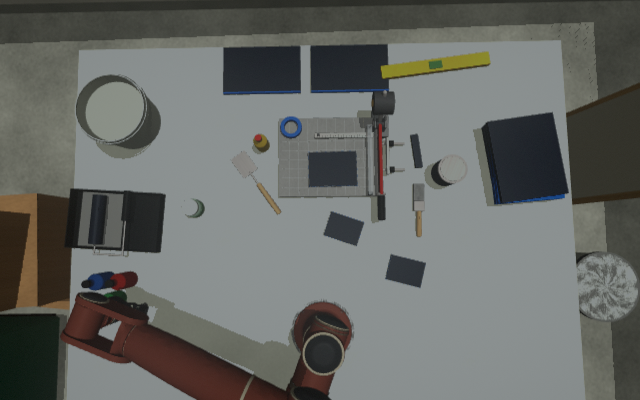

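The top view shows the trimmer nearly aligned with the world axes: bed around px (278–388, 118–197), handle at (381, 207), panel at (333, 169). I'll move over it for wrist views.

>>> step_arm:
  motion:
    - [0.08,-0.1,0.06,0,0,0.04,0]
    - [0.16,-0.2,0.12,0,0,0.08,0]
    - [0.24,-0.3,0.18,0,0,0.12,0]
    - [0.32,-0.4,0.24,0,0,0.158,0]
    - [0.4,-0.5,0.3,0,0,0.158,0]
    - [0.48,-0.6,0.36,0,0,0.158,0]
    - [0.56,-0.7,0.42,0,0,0.158,0]
    - [0.64,-0.8,0.46,0,0,0.158,0]
    - [0.7,-0.9,0.46,0,0,0.158,0]
    - [0.74,-1.0,0.46,0,0,0.158,0]

```text
time: 2.45
tool_pos: [0.4305, 0.2427, 0.426]
tool_rot: [0.001, 0.001, 1.0, 0.0]
contact_force: [1.5, 1.0, -0.2]
gripper_width: 1.001
```

>>> step_arm:
  motion:
    - [0,0,0,0,0,0,0]
    - [0,-0.1,0,0,0,0,0]
    - [0,-0.2,0,0,0,0,0]
    - [0,-0.3,0,0,0,0,0]
    - [0,-0.36,0,0,0,0,0]
    - [0,-0.36,0,0,0,0,0]
    - [0,-0.36,0,0,0,0,0]

```text
time: 3.15
tool_pos: [0.4294, 0.0645, 0.4244]
tool_rot: [-0.0, 0.001, 1.0, 0.0]
contact_force: [0.3, 1.0, -1.0]
gripper_width: 1.003
```

```bash
cat >> h.py <<'E'
from scipy.spatial.transform import Rotation as Rn
def wgrab():
    s=monitor.state(); f=eyes.grab_frame("wrist"); q=np.array(s["tool_rot"])
    T=np.eye(4);T[:3,:3]=Rn.from_quat(q[[1,2,3,0]]).as_matrix();T[:3,3]=s["tool_pos"]
    M=np.linalg.inv(T@np.array(f["hand_eye"])); f["rvec"]=cv2.Rodrigues(M[:3,:3])[0];f["tvec"]=M[:3,3]
    return s,f
E
python3 - <<'E'
from h import *
s,f=wgrab()
print(s["time"],s["tool_pos"],s["tool_rot"],s["joint_pos"].round(3),s["contact_force"],f["hand_eye"],f["mtx"])
cv2.imwrite("pics/w1.png",f["pixels"][:,:,::-1]); np.save("w1.npy",f,allow_pickle=True)
Z=dict(trimmer=0,grip_mid=.07,fence=.03,gauge=.03,panel=.03,tape_roll=.03)
for t in Z:
    print(t,[(round(d["p"],2),np.round(d["uv"],1).tolist(),ray(f,d["uv"],Z.get(t,0)).round(4).tolist()) for d in eyes.pinpoint(t,"wrist")][:3])
E
```

```text
3.15 [0.42939102 0.06447964 0.42436147] [-5.86074791e-06  1.28004682e-03  9.99999120e-01  3.48424804e-04] [-2.300e-02 -4.470e-01  1.730e+00  1.000e-03  1.859e+00 -1.591e+00] [ 0.2661517   0.99023195 -0.97152568] [[ 5.01100806e-04 -9.48021552e-01 -3.18205729e-01  8.14911009e-02]
 [ 9.99999791e-01  3.44830675e-04  5.47425060e-04 -4.75600109e-05]
 [-4.09243659e-04 -3.18205936e-01  9.48021526e-01 -1.42482704e-01]
 [ 0.00000000e+00  0.00000000e+00  0.00000000e+00  1.00000000e+00]] [[346.49672385   0.         317.1030315 ]
 [  0.         346.49672385 201.29082235]
 [  0.           0.           1.        ]]
trimmer [(0.74, [52.5, 150.7], [0.4494, -0.3699, 0.0])]
grip_mid [(0.78, [121.5, 161.6], [0.453, -0.2198, 0.07])]
fence [(0.67, [232.1, 299.2], [0.7141, -0.089, 0.03])]
gauge [(0.63, [135.8, 267.2], [0.6486, -0.2518, 0.03]), (0.21, [121.4, 160.2], [0.4593, -0.2425, 0.03])]
panel [(0.64, [248.5, 242.6], [0.602, -0.0522, 0.03]), (0.63, [221.8, 101.6], [0.3711, -0.0769, 0.03])]
tape_roll [(0.62, [342.5, 316.9], [0.7527, 0.111, 0.03])]
```

View pics/w1.png

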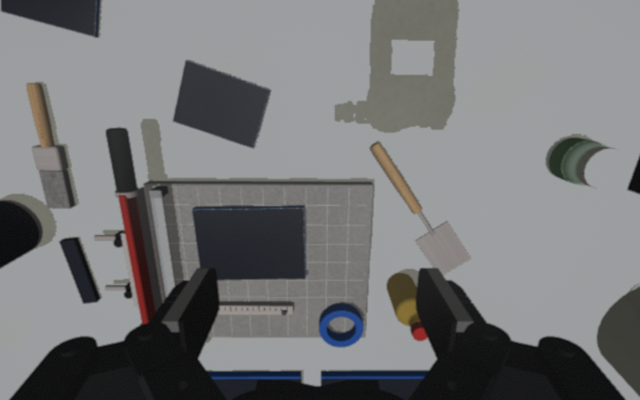

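The wrist picture shows the bed at (147–373, 181–338), the grip at about (121, 160), the panel at (195–306, 206–279) and the fence at (215–293, 308). Next I zoom in for edges.

```bash
python3 - <<'E'
import cv2
im=cv2.imread("pics/w1.png"); c=im[115:350,90:390]; cv2.imwrite("pics/w1z.png",cv2.resize(cv2.convertScaleAbs(c,alpha=1.6,beta=20),None,fx=2.55,fy=2.55,interpolation=cv2.INTER_CUBIC))
E
```

```text
(no output)
```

View pics/w1z.png

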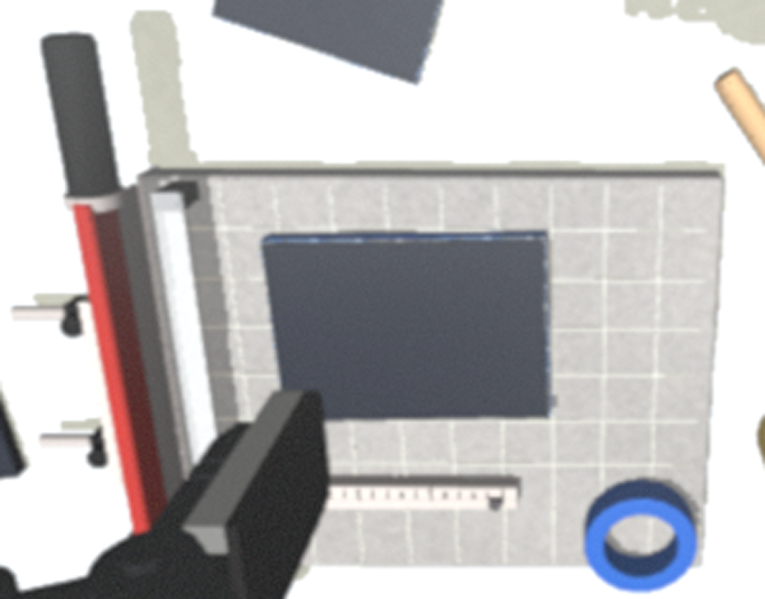

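```bash
python3 - <<'E'
from h import *
f=np.load("w1.npy",allow_pickle=True).item()
def p(u,v,z): return ray(f,(u/2.55+90,v/2.55+115),z).round(4)
for n,u,v,z in [("bedFR",721,178,.03),("bedFL",155,178,.03),("bedBR",701,566,.03),("panelNL",264,240,.043),("panelNR",547,236,.043),("panelFR",551,415,.043),("fenceR base",520,478,.03),("fence base",330,477,.03),("fence top",520,488,.044),("gripend",70,36,.08),("gripend2",92,195,.08),("axmid",81,115,.084),("axmid",81,115,.07)]: print(n,p(u,v,z))
t=np.load("top.npy",allow_pickle=True).item()
cv2.imwrite("pics/topz.png",cv2.resize(t["pixels"][85:225,265:425,::-1],None,fx=4.2,fy=4.2,interpolation=cv2.INTER_CUBIC))
E
```

```text
bedFR [0.5003 0.1543 0.03  ]
bedFL [ 0.4995 -0.2026  0.03  ]
bedBR [0.7976 0.1542 0.03  ]
panelNL [ 0.5365 -0.1338  0.043 ]
panelNR [0.5343 0.0445 0.043 ]
panelFR [0.6626 0.0455 0.043 ]
fenceR base [0.7213 0.0224 0.03  ]
fence base [ 0.7201 -0.1125  0.03  ]
fence top [0.7197 0.0233 0.044 ]
gripend [ 0.4052 -0.2114  0.08  ]
gripend2 [ 0.4954 -0.2155  0.08  ]
axmid [ 0.4479 -0.2111  0.084 ]
axmid [ 0.4508 -0.2191  0.07  ]
```

View pics/topz.png

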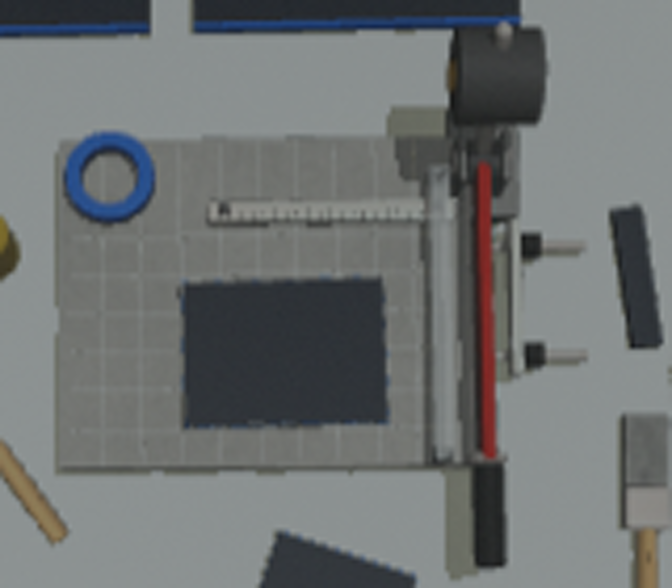

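>>> step_arm:
  motion:
    - [0,-0.07,-0.06,0,-0.05,0,0]
    - [-0.01,-0.14,-0.12,0,-0.1,0,0]
    - [-0.01,-0.21,-0.18,0,-0.15,0,0]
    - [-0.01,-0.28,-0.24,0,-0.2,0,0]
    - [-0.02,-0.35,-0.3,0,-0.267,0,0]
    - [-0.02,-0.42,-0.36,0,-0.267,0,0]
    - [-0.03,-0.49,-0.42,0,-0.267,0,0]
    - [-0.03,-0.569,-0.48,0,-0.267,0,0]
    - [-0.03,-0.569,-0.523,0,-0.267,0,0]
    - [-0.03,-0.569,-0.523,0,-0.267,0,0]

```text
time: 4.5
tool_pos: [0.4126, -0.2192, 0.1585]
tool_rot: [0.196, 0.002, 0.981, 0.003]
contact_force: [-0.3, 0.7, 0.3]
gripper_width: 1.0
```

```bash
cat > look.py <<'E'
import sys
from h import *
s,f=wgrab()
print(s["time"],s["tool_pos"].round(4),s["tool_rot"].round(4),s["joint_pos"].round(3),s["contact_force"].round(2))
cv2.imwrite(f"pics/{sys.argv[1]}.png",f["pixels"][:,:,::-1]); np.save("w.npy",f,allow_pickle=True)
for a in sys.argv[2:]:
    t,z=a.split(":")
    print(t,[(round(d["p"],2),np.round(d["uv"],1).tolist(),ray(f,d["uv"],float(z)).round(4).tolist()) for d in eyes.pinpoint(t,"wrist")][:3])
E
python3 look.py w2 grip_mid:.07
```

```text
4.5 [ 0.4126 -0.2192  0.1585] [0.196  0.0022 0.9806 0.0031] [-0.824 -0.54   2.263  0.316  1.165 -2.479] [-0.27  0.7   0.31]
grip_mid [(0.74, [315.7, 204.4], [0.4505, -0.2196, 0.07])]
```

View pics/w2.png

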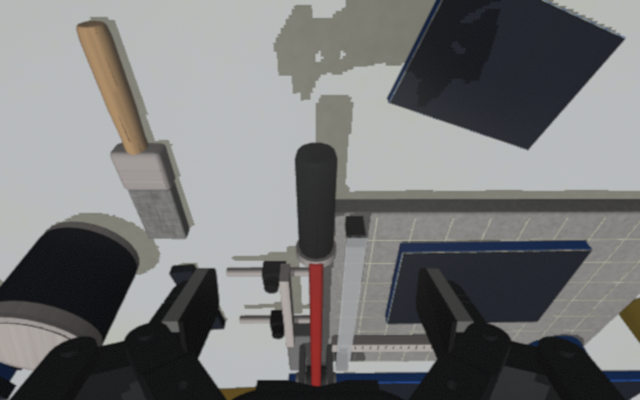

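The grip shows at (316, 204), centred between the fingers, so I descend and close.

>>> step_arm:
  motion:
    - [0.03,0,-0.07,0,0,0,0]
    - [0.06,0,-0.135,0,0,0,0]
    - [0.08,0,-0.18,0,0,0,0]
    - [0.095,0,-0.212,0,0,0,0]
    - [0.095,0,-0.212,0,0,0,0]
    - [0.095,0,-0.212,0,0,0,60]
    - [0.095,0,-0.212,0,0,0,120]
    - [0.095,0,-0.212,0,0,0,180]
    - [0.095,0,-0.212,0,0,0,200]
    - [0.095,0,-0.212,0,0,0,200]

```text
time: 5.6
tool_pos: [0.4624, -0.2198, 0.0585]
tool_rot: [0.199, 0.001, 0.98, 0.001]
contact_force: [-6.7, 6.2, 9.2]
gripper_width: 0.308
```

```bash
python3 look.py w3
```

```text
5.6 [ 0.4624 -0.2198  0.0585] [1.993e-01 8.000e-04 9.799e-01 1.100e-03] [-0.737 -0.259  2.247  0.349  0.882 -2.492] [-6.65  6.16  9.21]
```

View pics/w3.png

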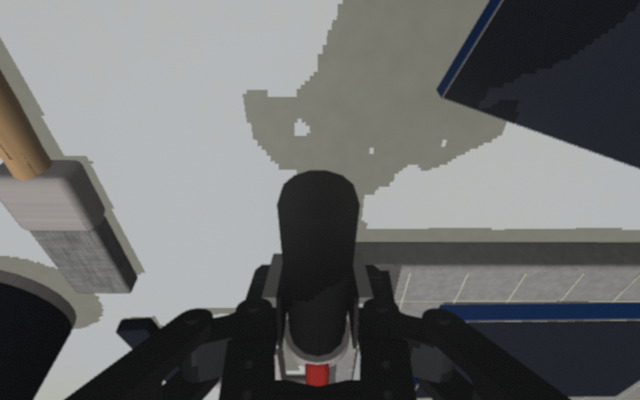

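```bash
cat > arc.py <<'E'
import sys, numpy as np
H=np.array([.763,.07])
def rows(x,z,a1,n,dx=0,dz=0,a0=0):
    rel=np.array([x,z])-H; o=[]
    for k in range(1,n+1):
        A=a0+(a1-a0)*k/n; c,s=np.cos(A),np.sin(A)
        d=np.array([c*rel[0]+s*rel[1],-s*rel[0]+c*rel[1]])-rel+np.array([dx,dz])
        o.append([round(d[0]/.5,4),0,round(d[1]/.5,4),0,round(A/1.5,4),0,200])
    return o
if __name__=="__main__":
    a=[float(v) for v in sys.argv[1:]]; print(rows(a[0],a[1],a[2],int(a[3]),*a[4:]))
E
python3 arc.py .4624 .0585 .25 10 0 .004
```

```text
[[np.float64(-0.0004), 0, np.float64(0.023), 0, 0.0167, 0, 200], [np.float64(-0.0004), 0, np.float64(0.0381), 0, 0.0333, 0, 200], [np.float64(-0.0), 0, np.float64(0.0531), 0, 0.05, 0, 200], [np.float64(0.0007), 0, np.float64(0.0681), 0, 0.0667, 0, 200], [np.float64(0.0018), 0, np.float64(0.0831), 0, 0.0833, 0, 200], [np.float64(0.0033), 0, np.float64(0.0981), 0, 0.1, 0, 200], [np.float64(0.0052), 0, np.float64(0.113), 0, 0.1167, 0, 200], [np.float64(0.0074), 0, np.float64(0.1279), 0, 0.1333, 0, 200], [np.float64(0.01), 0, np.float64(0.1427), 0, 0.15, 0, 200], [np.float64(0.013), 0, np.float64(0.1575), 0, 0.1667, 0, 200]]
```

>>> step_arm:
  motion:
    - [0,0,0.02,0,0.0167,0,200]
    - [0,0,0.038,0,0.0333,0,200]
    - [0,0,0.053,0,0.05,0,200]
    - [0.001,0,0.068,0,0.0667,0,200]
    - [0.002,0,0.083,0,0.0833,0,200]
    - [0.003,0,0.098,0,0.1,0,200]
    - [0.005,0,0.113,0,0.1167,0,200]
    - [0.007,0,0.128,0,0.1333,0,200]
    - [0.01,0,0.143,0,0.15,0,200]
    - [0.013,0,0.1575,0,0.1667,0,200]

```text
time: 6.65
tool_pos: [0.4696, -0.2199, 0.136]
tool_rot: [0.076, 0.001, 0.997, 0.0]
contact_force: [8.3, 1.0, -6.1]
gripper_width: 0.309
```

```bash
cat > st.py <<'E'
from h import *
s=monitor.state();q=s["tool_rot"];R=Rn.from_quat(q[[1,2,3,0]]).as_matrix()
z=R[:,2];print(s["time"],"pos",s["tool_pos"].round(4),"tilt",np.arctan2(-z[0],-z[2]).round(4),"F",s["contact_force"].round(2),"M",s["ft_torque"].round(2),"j",s["joint_pos"].round(2),"w",round(s["gripper_width"],3))
r=s["tool_pos"]-np.array([.763,0,.07]);print("ang from H",round(np.arctan2(r[2],-r[0]),4),"rad",np.hypot(r[0],r[2]).round(4))
E
python3 st.py
```

```text
6.65 pos [ 0.4696 -0.2199  0.136 ] tilt -0.1529 F [ 8.33  1.04 -6.05] M [ 0.25 -0.87  0.01] j [-0.63 -0.22  2.04  0.1   1.2  -2.23] w 0.309
ang from H 0.2212 rad 0.3008
```

```bash
python3 arc.py .4696 .136 .26 10 .002 0|sed 's/np.float64//g'
```

```text
[[(0.0076), 0, (0.0152), 0, 0.0173, 0, 200], [(0.0117), 0, (0.0303), 0, 0.0347, 0, 200], [(0.0161), 0, (0.0453), 0, 0.052, 0, 200], [(0.0209), 0, (0.0602), 0, 0.0693, 0, 200], [(0.0261), 0, (0.075), 0, 0.0867, 0, 200], [(0.0316), 0, (0.0896), 0, 0.104, 0, 200], [(0.0376), 0, (0.104), 0, 0.1213, 0, 200], [(0.0439), 0, (0.1183), 0, 0.1387, 0, 200], [(0.0506), 0, (0.1325), 0, 0.156, 0, 200], [(0.0577), 0, (0.1464), 0, 0.1733, 0, 200]]
```

>>> step_arm:
  motion:
    - [0.0076,0,0.0152,0,0.0173,0,200]
    - [0.0117,0,0.0303,0,0.0347,0,200]
    - [0.0161,0,0.0453,0,0.052,0,200]
    - [0.0209,0,0.0602,0,0.0693,0,200]
    - [0.0261,0,0.075,0,0.0867,0,200]
    - [0.0316,0,0.0896,0,0.104,0,200]
    - [0.0376,0,0.104,0,0.1213,0,200]
    - [0.0439,0,0.1183,0,0.1387,0,200]
    - [0.0506,0,0.1325,0,0.156,0,200]
    - [0.0577,0,0.1464,0,0.1733,0,200]

```text
time: 7.65
tool_pos: [0.4966, -0.22, 0.2093]
tool_rot: [-0.056, 0.001, 0.998, 0.0]
contact_force: [-2.2, 0.6, 1.3]
gripper_width: 0.303
```

```bash
python3 st.py
```

```text
7.65 pos [ 0.4966 -0.22    0.2093] tilt 0.1125 F [-2.17  0.59  1.29] M [ 0.25  0.43 -0.06] j [-0.53 -0.06  1.76 -0.06  1.53 -2.09] w 0.303
ang from H 0.4818 rad 0.3006
```

```bash
python3 arc.py .4966 .2093 .24 10 0 0|sed 's/np.float64//g'
```

```text
[[(0.0068), 0, (0.0127), 0, 0.016, 0, 200], [(0.014), 0, (0.0252), 0, 0.032, 0, 200], [(0.0214), 0, (0.0376), 0, 0.048, 0, 200], [(0.0292), 0, (0.0498), 0, 0.064, 0, 200], [(0.0372), 0, (0.0618), 0, 0.08, 0, 200], [(0.0455), 0, (0.0736), 0, 0.096, 0, 200], [(0.0541), 0, (0.0852), 0, 0.112, 0, 200], [(0.063), 0, (0.0966), 0, 0.128, 0, 200], [(0.0721), 0, (0.1077), 0, 0.144, 0, 200], [(0.0815), 0, (0.1187), 0, 0.16, 0, 200]]
```

>>> step_arm:
  motion:
    - [0.0068,0,0.0127,0,0.016,0,200]
    - [0.014,0,0.0252,0,0.032,0,200]
    - [0.0214,0,0.0376,0,0.048,0,200]
    - [0.0292,0,0.0498,0,0.064,0,200]
    - [0.0372,0,0.0618,0,0.08,0,200]
    - [0.0455,0,0.0736,0,0.096,0,200]
    - [0.0541,0,0.0852,0,0.112,0,200]
    - [0.063,0,0.0966,0,0.128,0,200]
    - [0.0721,0,0.1077,0,0.144,0,200]
    - [0.0815,0,0.1187,0,0.16,0,200]

```text
time: 8.65
tool_pos: [0.5383, -0.2203, 0.2693]
tool_rot: [-0.174, 0.001, 0.985, -0.0]
contact_force: [0.2, 0.4, 1.4]
gripper_width: 0.302
```

```bash
python3 st.py;  python3 arc.py .535 .270 .06 6 0 0|sed 's/np.float64//g'
```

```text
8.65 pos [ 0.5383 -0.2203  0.2693] tilt 0.3503 F [0.18 0.43 1.45] M [ 0.21  0.1  -0.15] j [-0.45  0.15  1.47 -0.15  1.83 -2.03] w 0.302
ang from H 0.7257 rad 0.3004
[[(0.004), 0, (0.0045), 0, 0.0067, 0, 200], [(0.0081), 0, (0.009), 0, 0.0133, 0, 200], [(0.0122), 0, (0.0135), 0, 0.02, 0, 200], [(0.0164), 0, (0.0179), 0, 0.0267, 0, 200], [(0.0206), 0, (0.0223), 0, 0.0333, 0, 200], [(0.0248), 0, (0.0266), 0, 0.04, 0, 200]]
```

>>> step_arm:
  motion:
    - [0.004,0,0.0045,0,0.0067,0,200]
    - [0.0081,0,0.009,0,0.0133,0,200]
    - [0.0122,0,0.0135,0,0.02,0,200]
    - [0.0164,0,0.0179,0,0.0267,0,200]
    - [0.0206,0,0.0223,0,0.0333,0,200]
    - [0.0248,0,0.0266,0,0.04,0,200]
    - [0.029,0,0.031,0,0.0467,0,200]
    - [0.031,0,0.033,0,0.05,0,200]
    - [0.031,0,0.033,0,0.05,0,200]

```text
time: 9.55
tool_pos: [0.5538, -0.2204, 0.2854]
tool_rot: [-0.211, 0.001, 0.978, -0.0]
contact_force: [-0.8, 0.6, 5.4]
gripper_width: 0.299
```

```bash
python3 st.py
```

```text
9.55 pos [ 0.5538 -0.2204  0.2854] tilt 0.4247 F [-0.83  0.55  5.38] M [ 0.25  0.54 -0.16] j [-0.42  0.22  1.38 -0.18  1.93 -2.02] w 0.299
ang from H 0.8002 rad 0.3003
```

>>> step_arm:
  motion:
    - [0.002,0,0.002,0,0.0033,0,200]
    - [0.0043,0,0.0042,0,0.0067,0,200]
    - [0.0065,0,0.0063,0,0.01,0,200]
    - [0.0065,0,0.0063,0,0.01,0,200]
    - [0.0065,0,0.0063,0,0.01,0,200]

```text
time: 10.05
tool_pos: [0.5555, -0.2204, 0.2872]
tool_rot: [-0.22, 0.001, 0.975, 0.0]
contact_force: [-7.1, 0.8, 2.1]
gripper_width: 0.304
```

```bash
python3 st.py
```

```text
10.05 pos [ 0.5555 -0.2204  0.2872] tilt 0.4445 F [-7.08  0.79  2.08] M [ 0.08  0.99 -0.09] j [-0.42  0.24  1.36 -0.19  1.95 -2.02] w 0.304
ang from H 0.8083 rad 0.3004
```

>>> step_arm:
  motion:
    - [0,0,0,0,0,0,160]
    - [0,0,0,0,0,0,120]
    - [0,0,0,0,0,0,80]
    - [0,0,0,0,0,0,40]
    - [0,0,0,0,0,0,0]
    - [0,0,0,0,0,0,0]
    - [0,0,0,0,0,0,0]
    - [0,0,0,0,0,0,0]

```text
time: 10.85
tool_pos: [0.5569, -0.2203, 0.2879]
tool_rot: [-0.218, 0.001, 0.976, -0.0]
contact_force: [-0.3, -0.6, 0.3]
gripper_width: 0.996
```

```bash
python3 st.py; python3 look.py w4 grip_mid:.303
```

```text
10.85 pos [ 0.5569 -0.2203  0.2879] tilt 0.4394 F [-0.34 -0.65  0.33] M [-0.02 -0.21 -0.05] j [-0.42  0.24  1.36 -0.19  1.94 -2.02] w 0.996
ang from H 0.8133 rad 0.2999
10.85 [ 0.5569 -0.2203  0.2879] [-2.179e-01  9.000e-04  9.760e-01 -2.000e-04] [-0.42   0.236  1.361 -0.187  1.944 -2.022] [-0.34 -0.65  0.33]
grip_mid [(0.66, [315.9, 274.4], [0.5576, -0.2207, 0.303])]
```

View pics/w4.png

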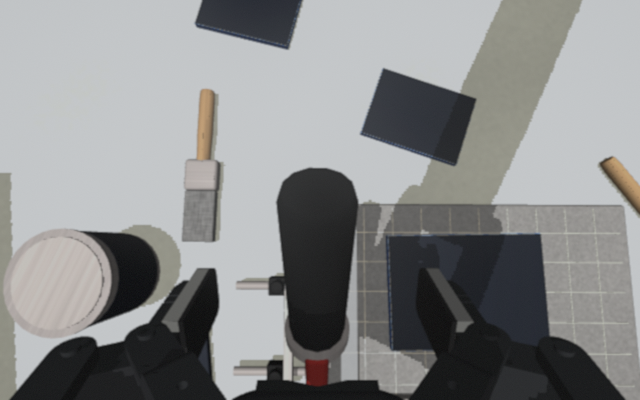

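>>> step_arm:
  motion:
    - [0.035,0,0.075,0,0,0,0]
    - [0.07,0,0.15,0,0,0,0]
    - [0.105,0,0.225,0,0,0,0]
    - [0.105,0.08,0.225,0,0,0,0]
    - [0.08,0.17,0.225,0,-0.08,0,100]
    - [0.02,0.25,0.22,0,-0.16,0,255]
    - [-0.06,0.3,0.18,0,-0.24,0,255]
    - [-0.14,0.336,0.1,0,-0.293,0,255]
    - [-0.2,0.336,0.02,0,-0.293,0,255]
    - [-0.21,0.336,-0.08,0,-0.293,0,255]

```text
time: 11.95
tool_pos: [0.4523, -0.0518, 0.2581]
tool_rot: [0.003, 0.001, 1.0, -0.001]
contact_force: [0.6, -0.0, -0.2]
gripper_width: 0.002
```

>>> step_arm:
  motion:
    - [0,0,0,0,0,0,255]
    - [0,0,0,0,0,0,255]

```text
time: 12.15
tool_pos: [0.4535, -0.0523, 0.2569]
tool_rot: [-0.0, 0.001, 1.0, 0.0]
contact_force: [1.2, -0.2, 0.9]
gripper_width: 0.001
```

```bash
python3 st.py; python3 look.py w5 panel:.03 fence:.03 gauge:.03; python3 - <<'E'
from h import *
f=eyes.grab_frame("top");cv2.imwrite("pics/t5.png",cv2.resize(f["pixels"][85:225,265:425,::-1],None,fx=4.2,fy=4.2,interpolation=cv2.INTER_CUBIC))
E
```

```text
12.15 pos [ 0.4535 -0.0523  0.2569] tilt 0.0009 F [ 1.24 -0.23  0.86] M [ 0.05 -0.02 -0.03] j [-0.28 -0.38  1.96 -0.    1.57 -1.85] w 0.001
ang from H 0.5434 rad 0.3616
12.15 [ 0.4535 -0.0523  0.2569] [-4.e-04  9.e-04  1.e+00  1.e-04] [-0.278 -0.382  1.955 -0.     1.569 -1.847] [ 1.24 -0.23  0.86]
panel [(0.82, [287.0, 87.1], [0.3738, -0.0825, 0.03]), (0.57, [436.5, 381.4], [0.7547, 0.11, 0.03])]
fence []
gauge [(0.6, [159.2, 314.6], [0.6463, -0.2517, 0.03])]
```

View pics/w5.png

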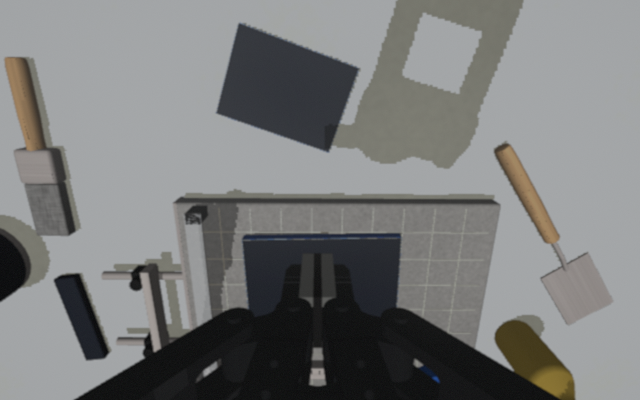

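View pics/t5.png

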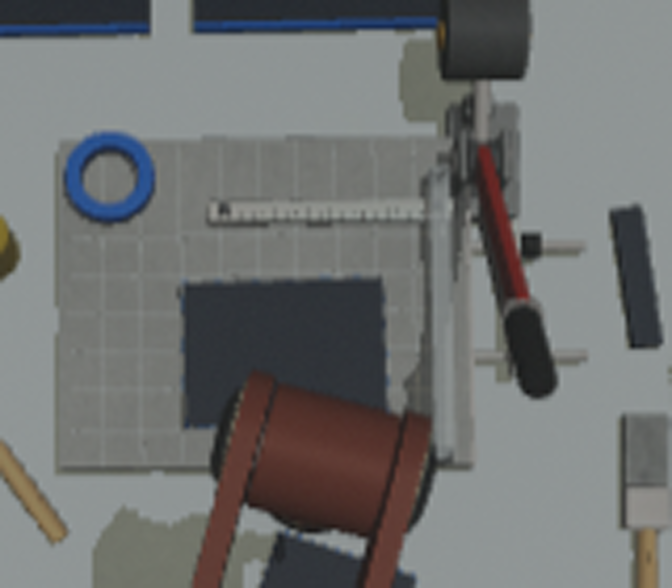

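>>> step_arm:
  motion:
    - [0.05,0.01,-0.09,0,0,0,255]
    - [0.1,0.014,-0.18,0,0,0,255]
    - [0.11,0.014,-0.27,0,0,0,255]
    - [0.11,0.014,-0.35,0,0,0,255]
    - [0.11,0.014,-0.41,0,0,0,255]
    - [0.11,0.014,-0.435,0,0,0,255]
    - [0.11,0.014,-0.44,0,0,0,255]
    - [0.11,0.014,-0.44,0,0,0,255]

```text
time: 13.2
tool_pos: [0.5104, -0.0458, 0.0385]
tool_rot: [0.001, 0.001, 1.0, -0.0]
contact_force: [-0.1, -0.0, 0.9]
gripper_width: -0.001
```

```bash
python3 st.py; python3 look.py w6
```

```text
13.2 pos [ 0.5104 -0.0458  0.0385] tilt -0.0028 F [-0.07 -0.01  0.92] M [-0.1  -0.03  0.  ] j [-0.23 -0.01  2.02 -0.    1.13 -1.8 ] w -0.001
ang from H -0.124 rad 0.2546
13.2 [ 0.5104 -0.0458  0.0385] [ 1.4e-03  9.0e-04  1.0e+00 -3.0e-04] [-0.235 -0.011  2.022 -0.     1.128 -1.804] [-0.07 -0.01  0.92]
```

View pics/w6.png

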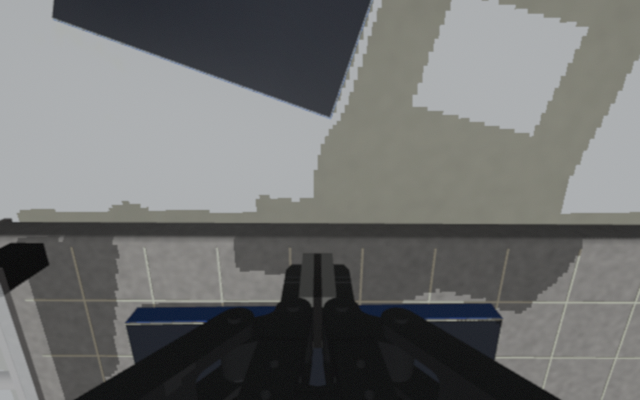

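>>> step_arm:
  motion:
    - [0.008,0,-0.004,0,0,0,255]
    - [0.02,0,-0.005,0,0,0,255]
    - [0.032,0,-0.005,0,0,0,255]
    - [0.046,0,-0.005,0,0,0,255]
    - [0.06,0,-0.005,0,0,0,255]
    - [0.074,0,-0.005,0,0,0,255]
    - [0.088,0,-0.005,0,0,0,255]
    - [0.1,0,-0.005,0,0,0,255]
    - [0.112,0,-0.005,0,0,0,255]
    - [0.12,0,-0.005,0,0,0,255]

```text
time: 14.25
tool_pos: [0.5692, -0.0453, 0.0342]
tool_rot: [0.0, 0.001, 1.0, 0.0]
contact_force: [-1.0, 0.4, 0.9]
gripper_width: -0.001
```

```bash
python3 st.py
```

```text
14.25 pos [ 0.5692 -0.0453  0.0342] tilt -0.0001 F [-0.99  0.4   0.91] M [-0.02  0.16 -0.02] j [-0.21  0.13  1.88  0.    1.13 -1.78] w -0.001
ang from H -0.1829 rad 0.1971
```

>>> step_arm:
  motion:
    - [0.004,0,0.001,0,0,0,255]
    - [0.008,0,0.001,0,0,0,255]
    - [0.012,0,0.001,0,0,0,255]
    - [0.016,0,0.001,0,0,0,255]
    - [0.016,0,0.001,0,0,0,255]

```text
time: 14.75
tool_pos: [0.5765, -0.0452, 0.0346]
tool_rot: [-0.0, 0.001, 1.0, 0.0]
contact_force: [-1.1, 0.9, 0.1]
gripper_width: -0.0
```

>>> step_arm:
  motion:
    - [0.002,0,0,0,0,0,255]
    - [0.004,0,0,0,0,0,255]
    - [0.004,0,0,0,0,0,255]

```text
time: 15.05
tool_pos: [0.5767, -0.0451, 0.0346]
tool_rot: [-0.003, 0.001, 1.0, 0.0]
contact_force: [-9.0, 1.0, 6.0]
gripper_width: -0.001
```

>>> step_arm:
  motion:
    - [0,0,0,0,0,0,255]
    - [0,0,0,0,0,0,255]
    - [0,0,0,0,0,0,255]

```text
time: 15.35
tool_pos: [0.5767, -0.0451, 0.0345]
tool_rot: [-0.003, 0.001, 1.0, 0.0]
contact_force: [-8.4, 0.1, 6.4]
gripper_width: 0.001
```

```bash
python3 st.py; python3 look.py w7
```

```text
15.35 pos [ 0.5767 -0.0451  0.0345] tilt 0.0052 F [-8.41  0.08  6.43] M [ 0.09  1.3  -0.03] j [-0.21  0.15  1.86 -0.    1.14 -1.78] w 0.001
ang from H -0.188 rad 0.1897
15.35 [ 0.5767 -0.0451  0.0345] [-2.6e-03  8.0e-04  1.0e+00  2.0e-04] [-2.060e-01  1.500e-01  1.860e+00 -1.000e-03  1.137e+00 -1.775e+00] [-8.41  0.08  6.43]
```

View pics/w7.png

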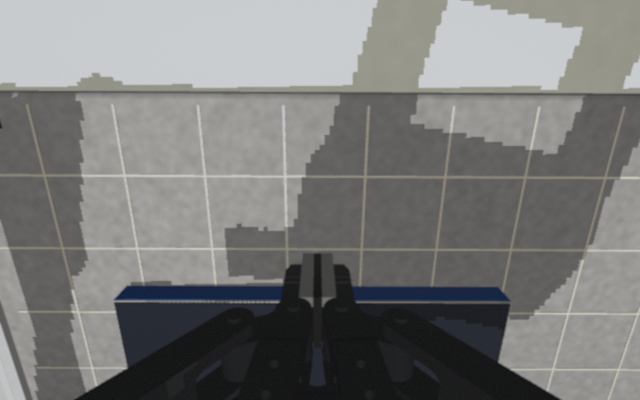

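>>> step_arm:
  motion:
    - [-0.03,0,0,0,0,0,255]
    - [-0.04,0,0.08,0,0,0,255]
    - [-0.03,0.04,0.16,0,0,0,255]
    - [0.04,0.12,0.16,0,0,0,255]
    - [0.1,0.2,0.16,0,0,0,255]
    - [0.157,0.26,0.14,0,0,0,255]
    - [0.157,0.27,0.07,0,0,0,255]
    - [0.157,0.27,0.02,0,0,0,255]
    - [0.157,0.27,0.001,0,0,0,255]
    - [0.157,0.27,0.001,0,0,0,255]

```text
time: 16.4
tool_pos: [0.6558, 0.0895, 0.0333]
tool_rot: [-0.002, 0.001, 1.0, -0.0]
contact_force: [-0.2, 0.0, 0.0]
gripper_width: -0.001
```

```bash
python3 st.py; python3 look.py w8; python3 - <<'E'
from h import *
f=eyes.grab_frame("top");cv2.imwrite("pics/t8.png",cv2.resize(f["pixels"][85:225,265:425,::-1],None,fx=4.2,fy=4.2,interpolation=cv2.INTER_CUBIC))
E
```

```text
16.4 pos [0.6558 0.0895 0.0333] tilt 0.0032 F [-0.22  0.01  0.02] M [ 0.05  0.04 -0.01] j [ 0.02  0.33  1.65 -0.    1.17 -1.55] w -0.001
ang from H -0.3301 rad 0.1133
16.4 [0.6558 0.0895 0.0333] [-1.6e-03  1.0e-03  1.0e+00 -1.0e-04] [ 0.023  0.326  1.652 -0.     1.167 -1.545] [-0.22  0.01  0.02]
```

View pics/w8.png

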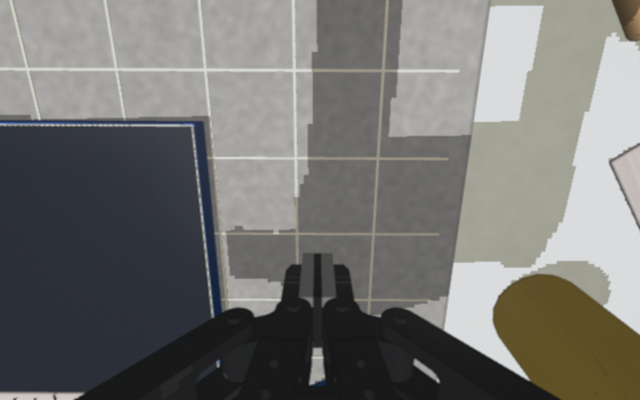

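View pics/t8.png

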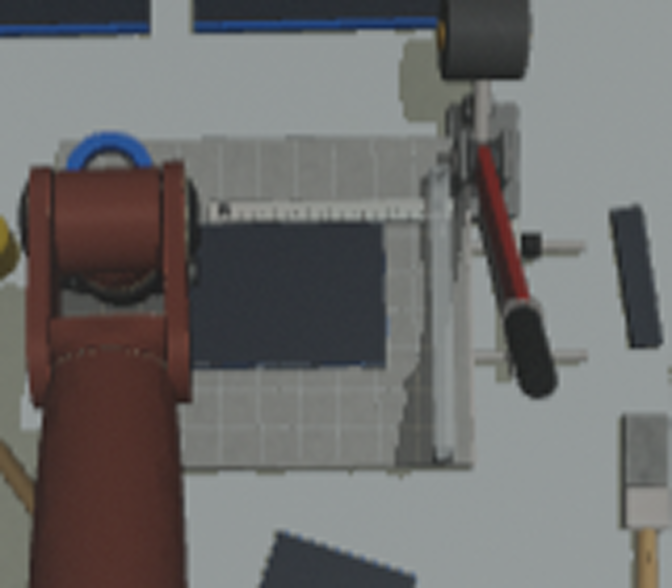

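>>> step_arm:
  motion:
    - [0,-0.02,0.003,0,0,0,255]
    - [0,-0.04,0.003,0,0,0,255]
    - [0,-0.06,0.003,0,0,0,255]
    - [0,-0.075,0.003,0,0,0,255]
    - [0,-0.09,0.003,0,0,0,255]
    - [0,-0.105,0.003,0,0,0,255]
    - [0,-0.12,0.003,0,0,0,255]
    - [0,-0.135,0.003,0,0,0,255]
    - [0,-0.15,0.003,0,0,0,255]
    - [0,-0.16,0.003,0,0,0,255]

```text
time: 17.5
tool_pos: [0.6571, 0.009, 0.0367]
tool_rot: [0.0, 0.001, 1.0, -0.0]
contact_force: [0.5, 1.5, 1.2]
gripper_width: -0.001
```

```bash
python3 st.py; python3 look.py w9; python3 - <<'E'
from h import *
f=eyes.grab_frame("top");cv2.imwrite("pics/t9.png",cv2.resize(f["pixels"][85:225,265:425,::-1],None,fx=4.2,fy=4.2,interpolation=cv2.INTER_CUBIC))
E
```

```text
17.5 pos [0.6571 0.009  0.0367] tilt -0.0 F [0.53 1.5  1.21] M [0.24 0.07 0.03] j [-0.1   0.31  1.67 -0.    1.17 -1.67] w -0.001
ang from H -0.3045 rad 0.111
17.5 [0.6571 0.009  0.0367] [ 0.     0.001  1.    -0.   ] [-0.099  0.31   1.666 -0.     1.166 -1.668] [0.53 1.5  1.21]
```

View pics/w9.png

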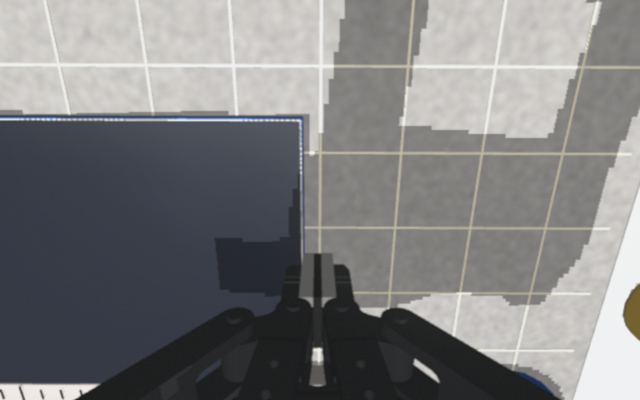

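View pics/t9.png

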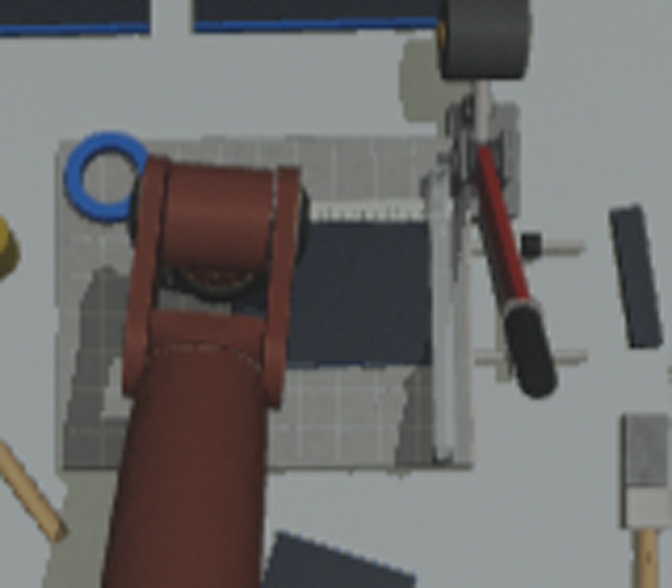

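>>> step_arm:
  motion:
    - [0,-0.014,-0.002,0,0,0,255]
    - [0,-0.028,-0.002,0,0,0,255]
    - [0,-0.042,-0.002,0,0,0,255]
    - [0,-0.056,-0.002,0,0,0,255]
    - [0,-0.07,-0.002,0,0,0,255]
    - [0,-0.082,-0.002,0,0,0,255]
    - [0,-0.092,-0.002,0,0,0,255]
    - [0,-0.1,-0.002,0,0,0,255]
    - [0,-0.104,-0.002,0,0,0,255]
    - [0,-0.104,-0.002,0,0,0,255]

```text
time: 18.6
tool_pos: [0.6569, -0.0411, 0.0365]
tool_rot: [-0.001, 0.001, 1.0, 0.001]
contact_force: [-3.7, 4.9, 5.8]
gripper_width: -0.004
```

```bash
python3 st.py; python3 look.py w10; python3 - <<'E'
from h import *
f=eyes.grab_frame("top");cv2.imwrite("pics/t10.png",cv2.resize(f["pixels"][85:225,265:425,::-1],None,fx=4.2,fy=4.2,interpolation=cv2.INTER_CUBIC))
E
```

```text
18.6 pos [ 0.6569 -0.0411  0.0365] tilt 0.0011 F [-3.74  4.94  5.84] M [ 0.75  0.56 -0.07] j [-0.18  0.31  1.66  0.    1.17 -1.75] w -0.004
ang from H -0.3056 rad 0.1113
18.6 [ 0.6569 -0.0411  0.0365] [-5.0e-04  8.0e-04  1.0e+00  1.2e-03] [-0.176  0.313  1.662  0.002  1.168 -1.747] [-3.74  4.94  5.84]
```

View pics/t10.png

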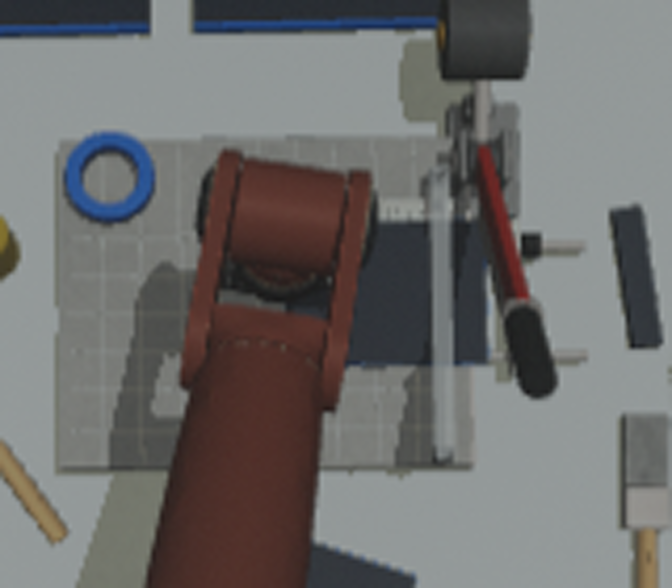

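View pics/w10.png

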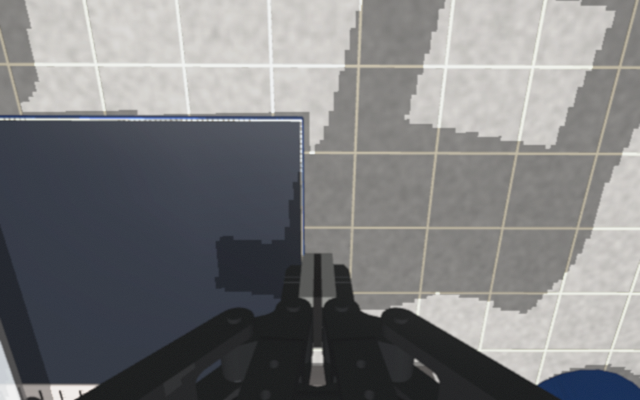

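```bash
python3 - <<'E'
from h import *
f=eyes.grab_frame("top"); print(monitor.state()["contact_force"].round(2))
def p(u,v,z): return ray(f,(u/4.2+265,v/4.2+85),z).round(4)
print("panel -y edge",p(488,300,.043),"gauge top",p(499,300,.046),p(509,300,.046))
c=f["pixels"][130:180,365:405,::-1];cv2.imwrite("pics/t11.png",cv2.resize(cv2.convertScaleAbs(c,alpha=1.5),None,fx=12,fy=12,interpolation=cv2.INTER_CUBIC))
g=eyes.grab_frame("scene");np.save("s11.npy",g,allow_pickle=True)
cv2.imwrite("pics/s11.png",cv2.resize(g["pixels"][170:310,230:420,::-1],None,fx=4.2,fy=4.2,interpolation=cv2.INTER_CUBIC))
E
```

```text
[-3.04  3.94  5.7 ]
panel -y edge [ 0.6414 -0.2315  0.043 ] gauge top [ 0.6407 -0.2408  0.046 ] [ 0.6406 -0.2497  0.046 ]
```

View pics/t11.png

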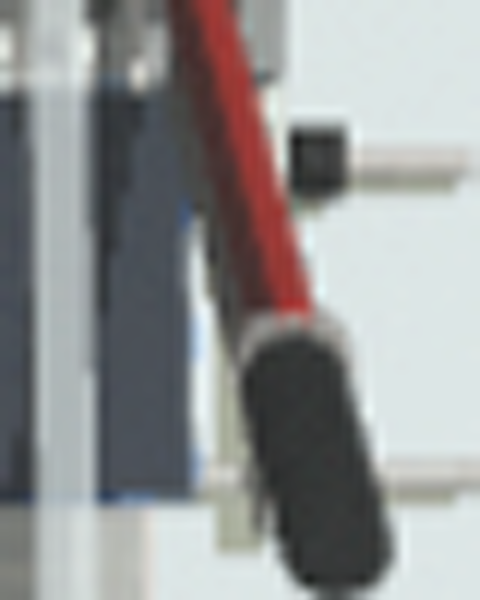

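View pics/s11.png

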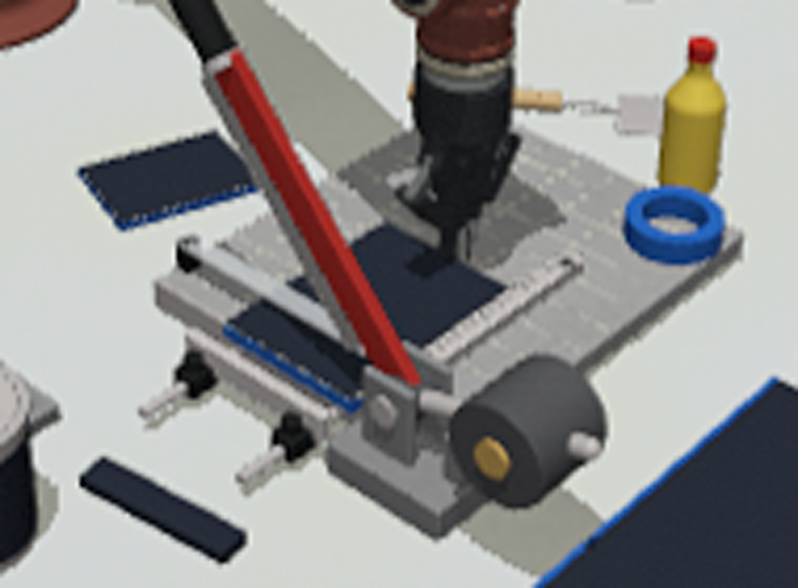

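>>> step_arm:
  motion:
    - [0,-0.002,0,0,0,0,255]
    - [0,-0.004,0,0,0,0,255]
    - [0,-0.004,0,0,0,0,255]

```text
time: 19.1
tool_pos: [0.6568, -0.0426, 0.0365]
tool_rot: [-0.001, 0.001, 1.0, 0.001]
contact_force: [-3.5, 5.4, 6.4]
gripper_width: -0.002
```

>>> step_arm:
  motion:
    - [0,0,0.003,0,0,0,255]
    - [0,-0.004,0.003,0,0,0,255]
    - [0,-0.008,0.003,0,0,0,255]
    - [0,-0.008,0.003,0,0,0,255]

```text
time: 19.5
tool_pos: [0.6571, -0.0489, 0.0371]
tool_rot: [0.0, 0.001, 1.0, -0.0]
contact_force: [0.7, 0.9, -0.7]
gripper_width: -0.002
```

```bash
python3 st.py
```

```text
19.5 pos [ 0.6571 -0.0489  0.0371] tilt -0.0 F [ 0.67  0.87 -0.75] M [0.05 0.02 0.02] j [-0.19  0.31  1.66 -0.    1.17 -1.76] w -0.002
ang from H -0.3014 rad 0.1109
```

>>> step_arm:
  motion:
    - [0,-0.003,0,0,0,0,255]
    - [0,-0.006,0,0,0,0,255]
    - [0,-0.006,0,0,0,0,255]

```text
time: 19.8
tool_pos: [0.657, -0.0518, 0.0371]
tool_rot: [-0.0, 0.001, 1.0, -0.0]
contact_force: [-0.0, 0.5, 0.5]
gripper_width: 0.005
```

>>> step_arm:
  motion:
    - [0,-0.002,0,0,0,0,255]
    - [0,-0.004,0,0,0,0,255]
    - [0,-0.004,0,0,0,0,255]

```text
time: 20.1
tool_pos: [0.657, -0.0535, 0.0371]
tool_rot: [-0.0, 0.001, 1.0, -0.0]
contact_force: [0.4, -0.4, 0.3]
gripper_width: -0.002
```

>>> step_arm:
  motion:
    - [0,-0.002,0,0,0,0,255]
    - [0,-0.004,0,0,0,0,255]
    - [0,-0.004,0,0,0,0,255]

```text
time: 20.4
tool_pos: [0.6571, -0.0555, 0.0372]
tool_rot: [-0.0, 0.001, 1.0, -0.0]
contact_force: [0.2, 0.7, -1.1]
gripper_width: -0.004
```

```bash
python3 st.py
```

```text
20.4 pos [ 0.6571 -0.0555  0.0372] tilt 0.0001 F [ 0.16  0.7  -1.06] M [-0.01  0.06  0.01] j [-0.2   0.31  1.66 -0.    1.17 -1.77] w -0.004
ang from H -0.3003 rad 0.1109
```

```bash
python3 look.py w12; python3 - <<'E'
from h import *
g=eyes.grab_frame("scene")
cv2.imwrite("pics/s12.png",cv2.resize(g["pixels"][170:310,230:420,::-1],None,fx=4.2,fy=4.2,interpolation=cv2.INTER_CUBIC))
E
```

```text
20.4 [ 0.6571 -0.0555  0.0372] [-0.e+00  9.e-04  1.e+00 -1.e-04] [-0.197  0.314  1.66  -0.     1.168 -1.766] [ 0.16  0.7  -1.06]
```

View pics/s12.png

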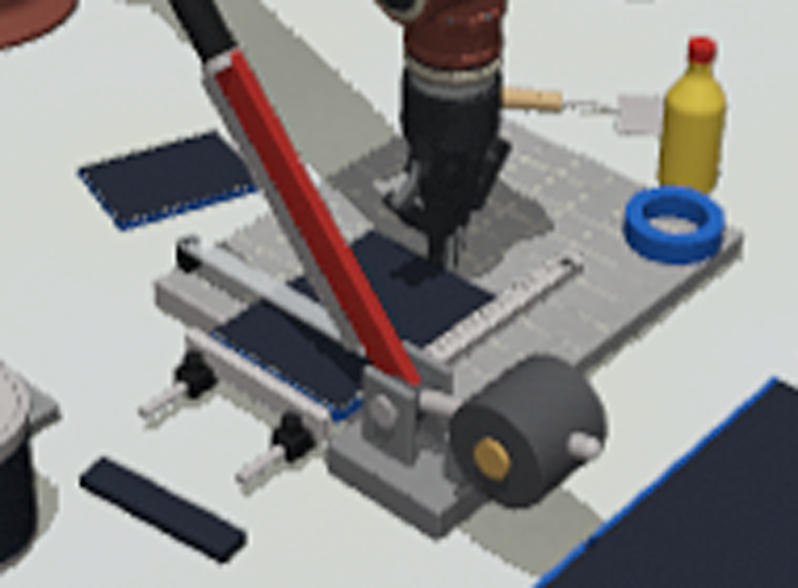

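View pics/w12.png

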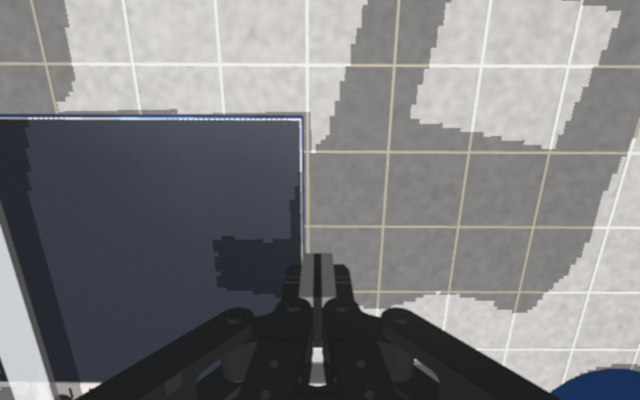

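The panel is still sliding squarely (edge at col 303 in the wrist view, gauge bar just ahead in the scene view). I continue in small steps.

>>> step_arm:
  motion:
    - [0,-0.002,0,0,0,0,255]
    - [0,-0.004,0,0,0,0,255]
    - [0,-0.004,0,0,0,0,255]

```text
time: 20.8
tool_pos: [0.6571, -0.0575, 0.0373]
tool_rot: [0.0, 0.001, 1.0, -0.0]
contact_force: [-0.1, 0.1, 0.2]
gripper_width: 0.001
```

>>> step_arm:
  motion:
    - [0,-0.002,0,0,0,0,255]
    - [0,-0.004,0,0,0,0,255]
    - [0,-0.004,0,0,0,0,255]

```text
time: 21.1
tool_pos: [0.6572, -0.0595, 0.0373]
tool_rot: [0.0, 0.001, 1.0, -0.0]
contact_force: [-0.0, 1.1, 0.1]
gripper_width: -0.001
```

>>> step_arm:
  motion:
    - [0,-0.002,0,0,0,0,255]
    - [0,-0.003,0,0,0,0,255]
    - [0,-0.003,0,0,0,0,255]

```text
time: 21.4
tool_pos: [0.6572, -0.0609, 0.0373]
tool_rot: [0.0, 0.001, 1.0, -0.0]
contact_force: [-1.2, 0.4, 0.6]
gripper_width: 0.001
```

>>> step_arm:
  motion:
    - [0,-0.002,0,0,0,0,255]
    - [0,-0.003,0,0,0,0,255]
    - [0,-0.003,0,0,0,0,255]

```text
time: 21.7
tool_pos: [0.6571, -0.0623, 0.0373]
tool_rot: [0.0, 0.001, 1.0, 0.0]
contact_force: [0.6, 2.1, 1.1]
gripper_width: 0.004
```

>>> step_arm:
  motion:
    - [0,-0.001,0,0,0,0,255]
    - [0,-0.002,0,0,0,0,255]
    - [0,-0.002,0,0,0,0,255]

```text
time: 22.0
tool_pos: [0.6571, -0.0624, 0.0373]
tool_rot: [0.0, 0.001, 1.0, 0.001]
contact_force: [1.4, 3.4, 1.7]
gripper_width: 0.001
```

>>> step_arm:
  motion:
    - [0,-0.001,0,0,0,0,255]
    - [0,-0.002,0,0,0,0,255]
    - [0,-0.002,0,0,0,0,255]

```text
time: 22.3
tool_pos: [0.6571, -0.0624, 0.0373]
tool_rot: [-0.0, 0.001, 1.0, 0.002]
contact_force: [0.2, 8.5, 2.2]
gripper_width: -0.0
```

>>> step_arm:
  motion:
    - [0,0,0,0,0,0,255]
    - [0,0,0,0,0,0,255]
    - [0,0,0,0,0,0,255]

```text
time: 22.6
tool_pos: [0.6571, -0.0624, 0.0372]
tool_rot: [-0.0, 0.001, 1.0, 0.002]
contact_force: [-1.2, 8.0, 2.3]
gripper_width: -0.002
```

```bash
python3 st.py; python3 look.py w13; python3 - <<'E'
from h import *
g=eyes.grab_frame("scene")
cv2.imwrite("pics/s13.png",cv2.resize(g["pixels"][170:310,230:420,::-1],None,fx=4.2,fy=4.2,interpolation=cv2.INTER_CUBIC))
E
```

```text
22.6 pos [ 0.6571 -0.0624  0.0372] tilt 0.0 F [-1.2   8.    2.34] M [ 1.26 -0.02 -0.05] j [-0.21  0.32  1.66  0.    1.17 -1.78] w -0.002
ang from H -0.3001 rad 0.1108
22.6 [ 0.6571 -0.0624  0.0372] [-0.0e+00  8.0e-04  1.0e+00  1.6e-03] [-0.209  0.315  1.658  0.003  1.17  -1.779] [-1.2   8.    2.34]
```

View pics/s13.png

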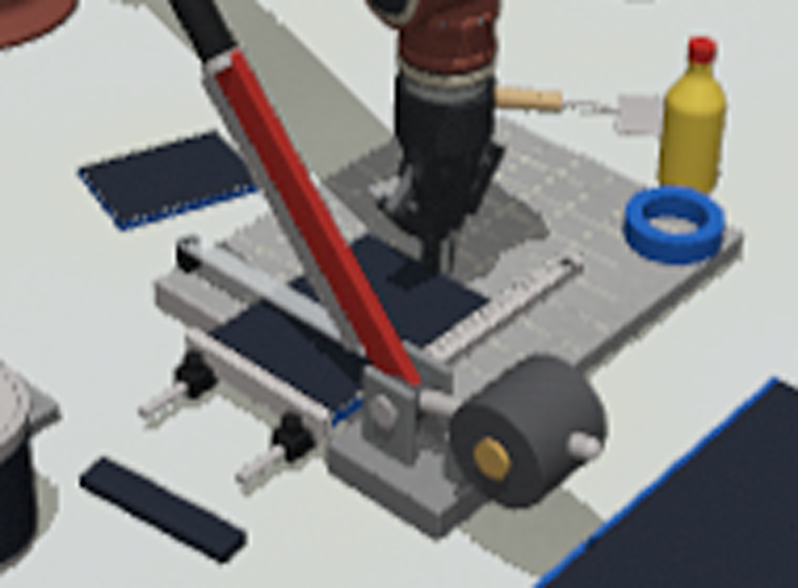

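View pics/w13.png

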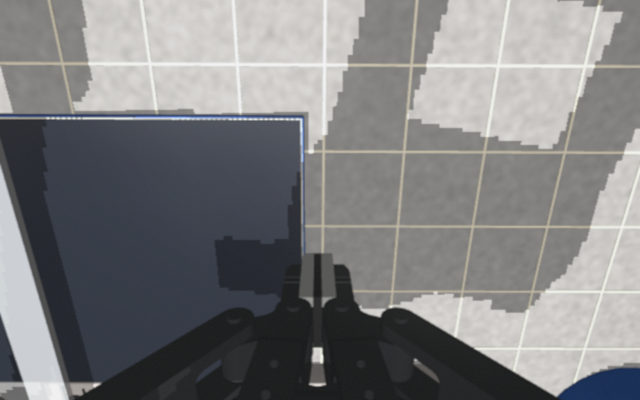

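>>> step_arm:
  motion:
    - [0,0.02,0,0,0,0,255]
    - [0,0.05,0.01,0,0,0,255]
    - [0,0.06,0.1,0,0,0,255]
    - [-0.05,0.06,0.2,0,0,0,255]
    - [-0.12,0.06,0.3,0,0,0,255]
    - [-0.2,0.04,0.38,0,0,0,255]
    - [-0.26,0,0.4,0,0,0,255]
    - [-0.3,0,0.4,0,0,0,255]
    - [-0.3,0,0.4,0,0,0,255]

```text
time: 23.6
tool_pos: [0.5057, -0.0646, 0.2395]
tool_rot: [0.002, 0.001, 1.0, -0.001]
contact_force: [-0.2, 0.7, -0.3]
gripper_width: -0.003
```

```bash
python3 look.py w14 ; python3 - <<'E'
import cv2
im=cv2.imread("pics/w14.png");cv2.imwrite("pics/w14z.png",cv2.resize(cv2.convertScaleAbs(im[180:400,140:460],alpha=1.5),None,fx=2.5,fy=2.5,interpolation=cv2.INTER_CUBIC))
from h import *
f=eyes.grab_frame("top");np.save("t14.npy",f,allow_pickle=True);cv2.imwrite("pics/t14.png",cv2.resize(f["pixels"][85:225,265:425,::-1],None,fx=4.2,fy=4.2,interpolation=cv2.INTER_CUBIC))
E
```

```text
23.6 [ 0.5057 -0.0646  0.2395] [ 0.0018  0.0015  1.     -0.001 ] [-2.730e-01 -2.350e-01  1.869e+00 -1.000e-03  1.504e+00 -1.840e+00] [-0.22  0.72 -0.34]
```

View pics/w14z.png

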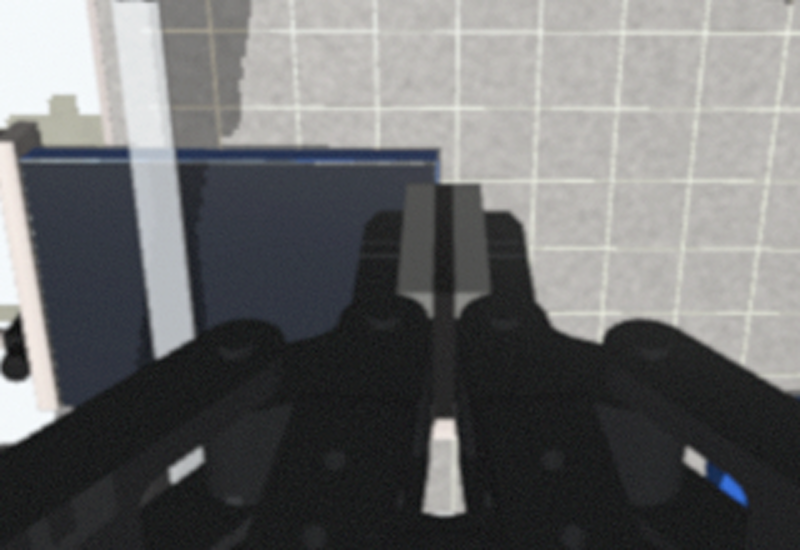

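View pics/t14.png

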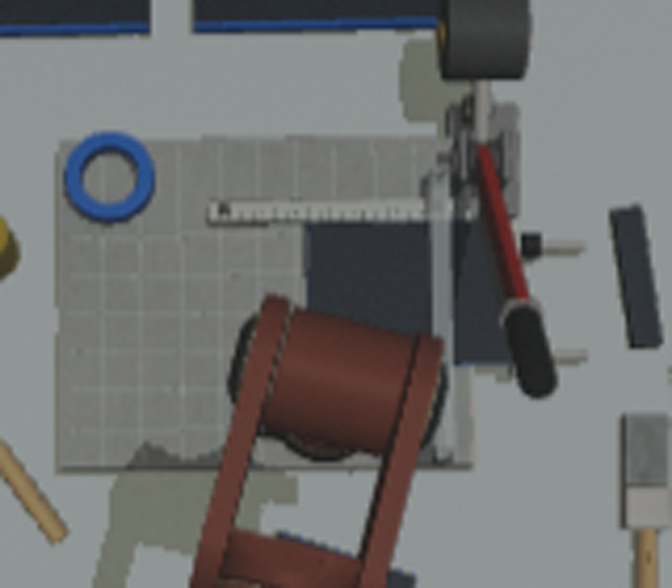

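```bash
python3 - <<'E'
from h import *
f=np.load("w.npy",allow_pickle=True).item()
p=lambda u,v,z: ray(f,(u/2.5+140,v/2.5+180),z).round(4)
print(p(22,161,.043),p(438,161,.043),"gauge top face edge",p(22,170,.046),p(56,400,.046))
t=np.load("t14.npy",allow_pickle=True).item()
p=lambda u,v,z: ray(t,(u/4.2+265,v/4.2+85),z).round(4)
print("top: +y edge",p(305,240,.043),"near",p(480,363,.043),"fence face base near panel/top",p(350,223,.044))
E
```

```text
[ 0.5875 -0.2467  0.043 ] [ 0.5878 -0.0671  0.043 ] gauge top face edge [ 0.5903 -0.2457  0.046 ] [ 0.711  -0.2488  0.046 ]
top: +y edge [ 0.6985 -0.0702  0.043 ] near [ 0.5851 -0.2228  0.043 ] fence face base near panel/top [ 0.7129 -0.1106  0.044 ]
```

>>> step_arm:
  motion:
    - [0.04,-0.03,-0.09,0,0,0,255]
    - [0.08,-0.06,-0.18,0,0,0,255]
    - [0.11,-0.06,-0.27,0,0,0,255]
    - [0.11,-0.06,-0.35,0,0,0,255]
    - [0.11,-0.06,-0.39,0,0,0,255]
    - [0.11,-0.06,-0.403,0,0,0,255]
    - [0.11,-0.06,-0.403,0,0,0,255]
    - [0.11,-0.06,-0.403,0,0,0,255]

```text
time: 24.5
tool_pos: [0.5635, -0.0944, 0.037]
tool_rot: [0.001, 0.001, 1.0, -0.0]
contact_force: [0.2, 1.6, 0.6]
gripper_width: -0.0
```

```bash
python3 look.py w15;python3 st.py
```

```text
24.5 [ 0.5635 -0.0944  0.037 ] [ 1.1e-03  6.0e-04  1.0e+00 -4.0e-04] [-0.296  0.126  1.881 -0.     1.132 -1.866] [0.24 1.59 0.61]
24.55 pos [ 0.5638 -0.0946  0.0377] tilt -0.0033 F [ 0.52 -0.59  0.97] M [ 0.01 -0.06 -0.  ] j [-0.3   0.13  1.88 -0.    1.13 -1.87] w -0.004
ang from H -0.1609 rad 0.2018
```

View pics/w15.png

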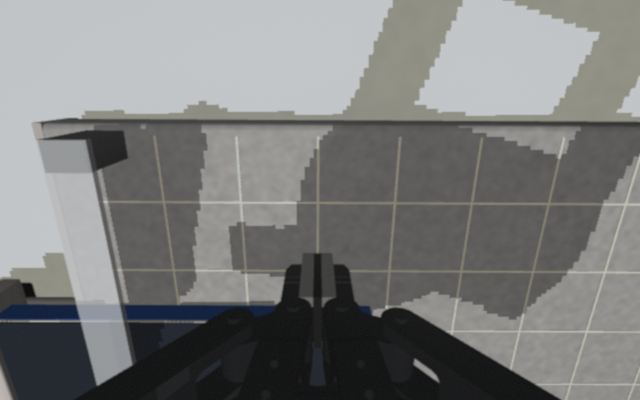

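>>> step_arm:
  motion:
    - [0.008,0,0,0,0,0,255]
    - [0.014,0,0,0,0,0,255]
    - [0.018,0,0,0,0,0,255]
    - [0.021,0,0,0,0,0,255]
    - [0.021,0,0,0,0,0,255]

```text
time: 25.05
tool_pos: [0.5729, -0.0944, 0.0359]
tool_rot: [0.0, 0.001, 1.0, -0.0]
contact_force: [-0.6, 0.1, -0.3]
gripper_width: -0.001
```

>>> step_arm:
  motion:
    - [0.002,0,0,0,0,0,255]
    - [0.002,0,0,0,0,0,255]
    - [0.002,0,0,0,0,0,255]

```text
time: 25.35
tool_pos: [0.5735, -0.0943, 0.0356]
tool_rot: [-0.0, 0.001, 1.0, 0.0]
contact_force: [-0.9, -0.2, 0.7]
gripper_width: -0.001
```

>>> step_arm:
  motion:
    - [0.002,0,0,0,0,0,255]
    - [0.002,0,0,0,0,0,255]
    - [0.002,0,0,0,0,0,255]

```text
time: 25.65
tool_pos: [0.5746, -0.0943, 0.0357]
tool_rot: [-0.0, 0.001, 1.0, 0.0]
contact_force: [-0.2, 0.4, -0.1]
gripper_width: -0.002
```

>>> step_arm:
  motion:
    - [0.002,0,0,0,0,0,255]
    - [0.002,0,0,0,0,0,255]
    - [0.002,0,0,0,0,0,255]

```text
time: 25.95
tool_pos: [0.5756, -0.0943, 0.0357]
tool_rot: [-0.0, 0.001, 1.0, 0.0]
contact_force: [0.0, -0.9, 0.5]
gripper_width: -0.002
```

>>> step_arm:
  motion:
    - [0.002,0,0,0,0,0,255]
    - [0.002,0,0,0,0,0,255]
    - [0.002,0,0,0,0,0,255]

```text
time: 26.25
tool_pos: [0.5763, -0.0943, 0.0356]
tool_rot: [-0.0, 0.001, 1.0, 0.0]
contact_force: [-1.4, -0.6, 0.9]
gripper_width: -0.0
```

>>> step_arm:
  motion:
    - [0.002,0,0,0,0,0,255]
    - [0.002,0,0,0,0,0,255]
    - [0.002,0,0,0,0,0,255]

```text
time: 26.55
tool_pos: [0.5764, -0.0943, 0.0356]
tool_rot: [-0.002, 0.001, 1.0, 0.0]
contact_force: [-5.4, 0.6, 4.2]
gripper_width: -0.003
```

```bash
python3 st.py
```

```text
26.55 pos [ 0.5764 -0.0943  0.0356] tilt 0.0034 F [-5.36  0.57  4.16] M [-0.05  0.99 -0.01] j [-0.29  0.16  1.85 -0.    1.14 -1.86] w -0.003
ang from H -0.1824 rad 0.1898
```

It stops firmly at x = 0.5764, against 0.5767 at the first pressing, so the panel is flush. I retreat and check.

>>> step_arm:
  motion:
    - [-0.02,0,0,0,0,0,255]
    - [-0.05,0,0,0,0,0,255]
    - [-0.07,0.01,0.06,0,0,0,255]
    - [-0.1,0.02,0.14,0,0,0,255]
    - [-0.14,0.04,0.22,0,0,0,255]
    - [-0.2,0.1,0.3,0,0,0,255]
    - [-0.25,0.2,0.4,0,0,0,255]
    - [-0.25,0.3,0.45,0,0,0,255]
    - [-0.25,0.36,0.5,0,0,0,255]
    - [-0.25,0.36,0.5,0,0,0,255]

```text
time: 27.55
tool_pos: [0.4528, 0.088, 0.2892]
tool_rot: [0.003, -0.0, 1.0, 0.001]
contact_force: [-0.3, -0.3, 0.3]
gripper_width: 0.001
```

```bash
python3 look.py w16 ; python3 st.py; python3 - <<'E'
import cv2
im=cv2.imread("pics/w16.png");cv2.imwrite("pics/w16z.png",cv2.resize(cv2.convertScaleAbs(im[150:400,60:380],alpha=1.5),None,fx=2.4,fy=2.4,interpolation=cv2.INTER_CUBIC))
from h import *
f=eyes.grab_frame("top");np.save("t16.npy",f,allow_pickle=True);cv2.imwrite("pics/t16.png",cv2.resize(f["pixels"][85:225,265:425,::-1],None,fx=4.2,fy=4.2,interpolation=cv2.INTER_CUBIC))
E
```

```text
27.55 [0.4528 0.088  0.2892] [ 3.3e-03 -3.0e-04  1.0e+00  6.0e-04] [ 3.000e-02 -3.860e-01  1.906e+00  1.000e-03  1.616e+00 -1.541e+00] [-0.33 -0.35  0.3 ]
27.6 pos [0.4534 0.0896 0.2912] tilt -0.0092 F [-0.98  1.48  2.73] M [ 0.01 -0.01  0.03] j [ 0.03 -0.39  1.9   0.    1.62 -1.54] w 0.002
ang from H 0.6204 rad 0.3805
```

View pics/w16z.png

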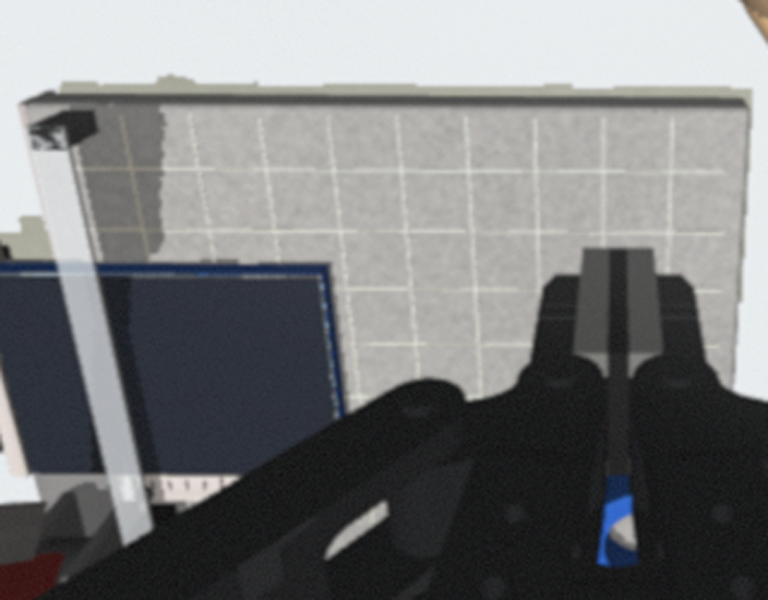

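View pics/t16.png

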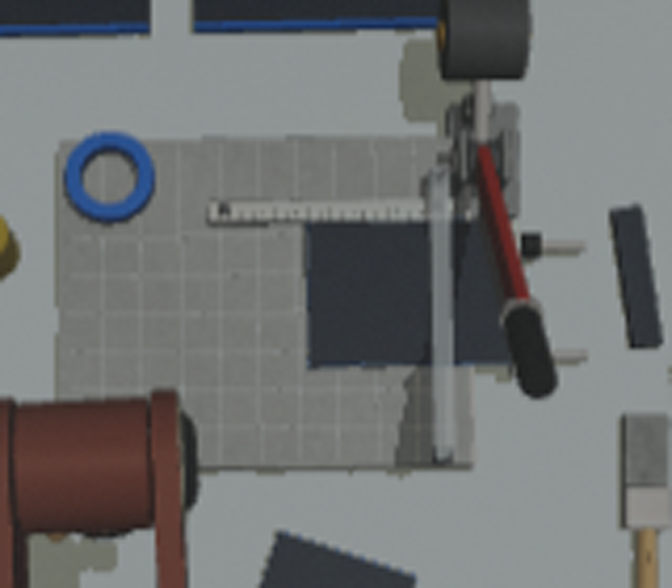

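```bash
python3 - <<'E'
from h import *
im=cv2.imread("pics/t16.png"); g=cv2.cvtColor(im,cv2.COLOR_BGR2GRAY).astype(float)
t=np.load("t16.npy",allow_pickle=True).item()
G=cv2.cvtColor(t["pixels"],cv2.COLOR_RGB2GRAY).astype(float)
def edge_cols(r,c0,c1):  # subpixel crossing light->dark
    a=G[r,c0:c1]; th=(a[:3].mean()+a[-3:].mean())/2; i=np.where((a[:-1]>th)&(a[1:]<=th))[0][0]; return c0+i+(a[i]-th)/(a[i]-a[i+1])
pts=[ray(t,(edge_cols(r,331,345),r),.043)[:2] for r in range(142,169)]
P=np.array(pts);k=np.polyfit(P[:,0],P[:,1],1);print("+y edge slope dy/dx",k[0].round(4),"mean y",P[:,1].mean().round(4),"resid",np.std(P[:,1]-np.polyval(k,P[:,0])).round(4))
def edge_rows(c,r0,r1):
    a=G[r0:r1,c][::-1]; th=(a[:3].mean()+a[-3:].mean())/2; i=np.where((a[:-1]>th)&(a[1:]<=th))[0][0]; return r1-1-(i+(a[i]-th)/(a[i]-a[i+1]))
Q=np.array([ray(t,(c,edge_rows(c,164,178)),.043)[:2] for c in range(342,362)]);k=np.polyfit(Q[:,1],Q[:,0],1);print("near edge slope dx/dy",k[0].round(4),"mean x",Q[:,0].mean().round(4))
E
```

```text
+y edge slope dy/dx 0.0278 mean y -0.0683 resid 0.0006
near edge slope dx/dy -0.0071 mean x 0.5849
```

```bash
python3 - <<'E'
from h import *
f=np.load("w.npy",allow_pickle=True).item()
G=cv2.cvtColor(f["pixels"],cv2.COLOR_RGB2GRAY)
im=f["pixels"][250:330,40:220,::-1];cv2.imwrite("pics/w16y.png",cv2.resize(cv2.convertScaleAbs(im,alpha=1.6),None,fx=4.4,fy=4.4,interpolation=cv2.INTER_CUBIC))
E
```

```text
(no output)
```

View pics/w16y.png

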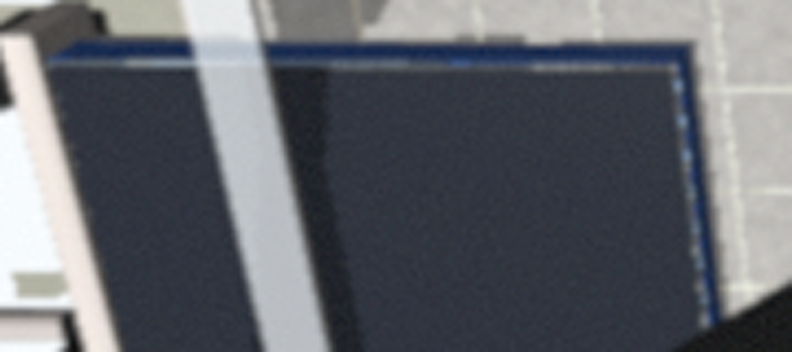

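```bash
python3 - <<'E'
from h import *
f=np.load("w.npy",allow_pickle=True).item()
p=lambda u,v,z: ray(f,(u/4.4+40,v/4.4+250),z)
q=lambda u,v,z: ray(f,(u/2.4+60,v/2.4+150),z)
def ang(a,b,ax): d=b-a; return round(float(d[1]/d[0] if ax=='x' else -d[0]/d[1]),4)
print("bed front",ang(q(60,97,.03),q(745,104,.03),'y'))
print("panel near",ang(p(50,63,.043),p(678,68,.043),'y'), "panel +y",ang(p(678,68,.043),p(704,330,.043),'x'), "grid",ang(p(716,20,.03),p(743,310,.03),'x'))
print("gauge face",ang(p(38,60,.046),p(112,330,.046),'x'), "-y edge",ang(p(52,66,.043),p(118,345,.043),'x'))
print(p(50,63,.043),p(678,68,.043))
E
python3 - <<'E'
from h import *
s,f=wgrab()
np.save("w.npy",f,allow_pickle=True); cv2.imwrite("pics/w17.png",cv2.resize(cv2.convertScaleAbs(f["pixels"][180:350,40:240,::-1],alpha=1.6),None,fx=4,fy=3.5,interpolation=cv2.INTER_CUBIC)); print(s["tool_pos"],s["tool_rot"])
E
```

```text
bed front -0.0102
panel near -0.0089 panel +y -0.0262 grid -0.0226
gauge face -0.007 -y edge -0.0376
[ 0.58767316 -0.24655863  0.043     ] [ 0.58926508 -0.06682832  0.043     ]
[0.45344103 0.08774449 0.28917347] [ 3.66901606e-03 -1.15818346e-03  9.99992494e-01  4.57551877e-04]
```

View pics/w17.png

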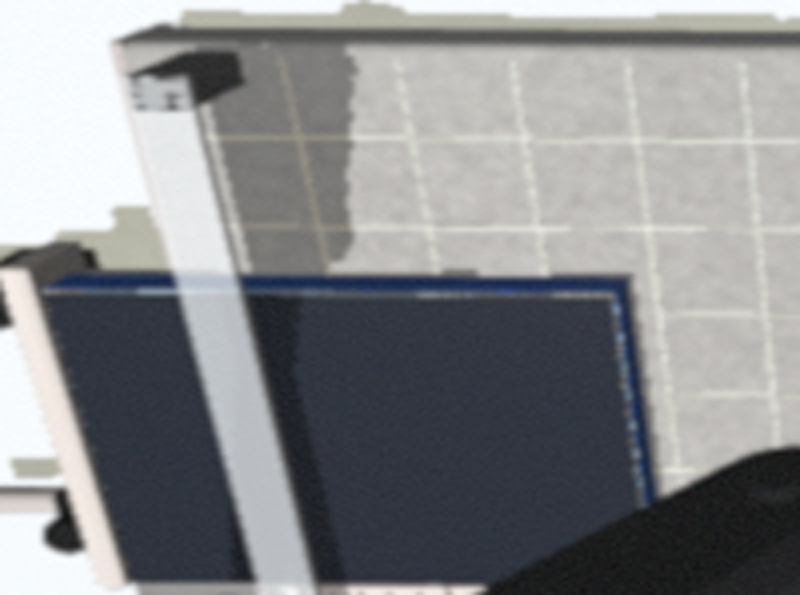

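```bash
python3 - <<'E'
from h import *
print(monitor.state()["time"]); print(manip.job_done())
E
```

```text
27.7
the job is handed in; nothing more can be done
None
```

The trimmer is ready for the next cut, and I handed the job in at 27.7 s of the 72 s allowed. The hand-in reports no verdict.

- **Knife arm:** I gripped it by the handle and carried it along its arc at about 0.25 rad/s. I eased it onto the stop with about 4 N and let go. It stayed open in every later picture.
- **Panel at the fence:** I pressed it against the fence with about 8.5 N. Then I slid it along under the raised arm.
- **Panel at the gauge:** I pressed it home there with about 8 N. On the way, the fingers briefly loaded the panel with about 9 N in total because they were also pushing down on its edge. Raising the tool slightly cleared that.

**Last checks**
- **Flush with the fence:** a light second push of about 5 N stopped at x = 0.5764 m, against 0.5767 m at the first pressing.
- **Square:** in the wrist picture the panel is within about 0.004 rad of the bed edge and grid. Its side edge shows no gap to the gauge along the length in view.
- **Checks that disagreed:** one short-edge fit in the coarser top picture gave 0.028 rad, while another edge in the same picture gave 0.007. A rough wrist fit of the panel's gauge-side edge also read about 0.03 rad off the gauge face. I judged these to be image error, because of the wrist comparison and the push test.
- **Other things:** nothing else looked moved in the pictures I viewed. I did not measure the gauge setting or the bystanders' positions at the end.

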